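# Gauge a turned shaft against the red flip stop

### The job

On the gauging bed, flip the stop with the red pads fully down onto the fence, slide the turned shaft along its channel until its end bears against that stop, then flip the red stop back up and leave the shaft lying where it was gauged. The stop with the blue pads is not wanted: leave it up.

Things in the scene. Friction and masses are not known exactly. Their poses are not given: they have to be found in the camera images.
- shaft: Turned steel shaft, 119 mm long, 25 mm thick in the middle (ends 18 mm, axis at z = 24 mm), 0.2-0.3 kg, loose in the channel of a fixed grey bed, 60 mm or more from each stop. Origin: mid-length, on its underside at z = 12 mm (channel floor); y axis along shaft and channel. Channel 28 mm wide, between a fence (top z = 27 mm) on the far side and a lip (top z = 20 mm) on the robot's side.
- stop_red: Fixed bracket of the flip stop with red pads, at the left or right end of the 400 mm bed; the shaft lies between it and a like stop with blue pads, 300 mm along the fence. Origin on the table (z = 0) under the fence's front face, mid-width of the stop; x across the channel away from the robot, y along the fence, z up. Channel centre line x = -14 mm; hinge pin along y at x = 20, z = 52 mm.
- flip_red (a joint): Red see-saw lever on stop_red: 0 rad down, 0.70 up (start 0.62 or more); friction holds it, 2-4 N moves it. In stop_red's frame (mm), y from -9 to 9: front pad at x -20, top z 40 down (nose then blocks the channel), 68 up; tail pad at x 45, top z 70 down, 50 up. Pads 25 x 28. Press the front pad straight down to flip the stop down, the tail pad straight down to flip it up.
- flip_blue (a joint): Hinge angle of the blue stop's lever, the same in shape, size and way round as the red one: 0 rad = down on the fence, 0.70 = fully up. It starts up and must stay up.
Not all that is in view belongs to the job. Leave any green look-alike of the shaft alone.

How it is judged:
On the way, in this order (a step that is already met when the one before it is completed fails the run):
1. the red stop is flipped down onto the fence (value of joint flip_red below 0.08 rad), for 0.2 s.
2. with the red stop down, the shaft's end bears against it (within 6 mm) (value of joint flip_red below 0.08 rad and y of shaft in the frame of stop_red between -0.0745 and 0.0745 m), for 0.2 s.
At the end, for the whole second after the job is handed in: The red stop is up again (above 0.5 rad), the blue stop is up too, and the shaft lies at rest in the channel, along it, with its end still within 10 mm of the gauged position at the red stop (value of joint each of flip_red, flip_blue above 0.5 rad and (y of shaft in the frame of stop_red between 0.0585 and 0.0785 m or y of shaft in the frame of stop_red between -0.0785 and -0.0585 m) and x of shaft in the frame of stop_red between -0.024 and -0.004 m and height (world z) of shaft below 0.035 m and angle between the y axis of shaft and the y axis of stop_red, either way round below 0.15 rad and linear speed of shaft below 0.02 m/s); the robot touches nothing.
It fails at once if the blue stop is flipped down (value of joint flip_blue below 0.35 rad).
It fails at once if the shaft is lifted out of its channel (height (world z) of shaft above 0.06 m).
It also fails if it takes over 48 s, if anything falls off the work surface, if the arm or the gripper's body presses on something with over 40 N, if the wrist force passes 120 N, or if a joint passes its speed limit or range.

### The arm

A 6-joint arm with a two-finger parallel gripper is mounted at the origin on a cart in front of the work surface, level with it; the furniture and walls round the work are solid. World frame = base frame: x ahead of the robot, y to its left, z up, the work surface at z = 0. Lengths are in m, angles in rad, forces in N, time in s.
With the tool pointing down it reaches from about 0.375 to 0.9 m from the base axis. Payload 3.1 kg.
Tool frame: the origin (TCP) lies midway between the tips of the shut fingers; the grasp point (between the pads) lies 19 mm behind it; x points along the fingers, z is the direction in which the jaws open and shut, and the axes are right-handed (so a half turn about x gives the same grasp; the last joint's range is limited). The gripper opens to 87 mm and grips with 3 to 60 N. Pads are 19 mm wide; open, the fingers measure 117 mm over their backs; the gripper's body (75 mm by 190 mm) begins 51 mm behind the grasp point.
Start: joints at [0.964, 0.527, 1.433, -0, 1.181, -0.178], TCP at [0.26, 0.568, 0.19] pointing down, gripper open.
Joint ranges: [-3.08, 3.08], [-0.75, 2.2], [0.22, 2.44], [-1.43, 4.57], [0, 2.65], [-2.85, 2.85]. Speed limits (rad/s): [2.79, 2.79, 3.14, 3.14, 3.14, 3.14].

### API

Orientations are given as a unit quaternion [x, y, z, w].
In Python, from rig import readout, imaging, robot gives the robot as it stands. The module is installed in compiled form; this text tells all that it offers.
- The arm moves only by the tool play_rows, never from a script. Its argument "rows" is text: rows parted by semicolons, each of 7 numbers parted by spaces: the turn, a rotation vector about the tool's x, y, z in rad, then the shift along the tool's x, y, z in mm, then the closure, from 0 (fully open) to 1 (shut). In form: ax ay az tx ty tz gripper; .... A call has 1 to 8 rows; each row shifts and turns the commanded pose from where the row before left it, along the tool's axes as they then stand; what a row does not reach is not made up. A row lasts 1/12 s, in which the tool goes at most 41.7 mm and 7.16 degrees, less where a joint would pass 70% of its speed; a pose out of reach is approached as far as the arm can. A call with a gripper value outside its range is refused whole. The fingers move at their own pace and stop on an object; "squeeze" is the grip in N (left out, the last holds). Time passes only in rows, so rows that do not move let the fingers close. It gives the time, the measured TCP pose, the force and the opening at its end, in the units of the state.
- readout.get_obs(): the state, without advancing time (a new reading comes with each control period).
- imaging.camera(name): name is "scene" or "top" or "wrist"; returns the picture (400x640x3 uint8, blue, green, red); there is no depth.
- imaging.camera_info(name): a dict with "K" (3x3 intrinsics, pixels), "world_to_cam" (4x4, takes a point from world to camera coordinates). Camera axes: x right, y down, z forward; pixel columns grow to the right and rows downward; lengths in m; the calibration is good to about 2 mm. A picture is of the moment at which its call begins: read the wrist's pose just before it. camera_info takes no time and is no camera call; for the wrist camera it gives the pose at the moment of the call.
- robot.hand_in(): hands the job in, once; it reports no verdict.
The state is a dict: "time": time; "q": joint angles; "joint_velocities": joint speeds; "joint_torque": joint torques, N m; "position": TCP position; "tool_rot": TCP orientation; "ft_force": force on the tool from outside, world axes, zero at the start; "moment": the same for the moment, N m; "grip_width": finger opening in m.
Only numpy, scipy, OpenCV 4.12 (cv2) and the standard library are available. Lean on these libraries where they do the work, as an engineer would, in place of code of your own. Each camera call takes 0.05 s, during which the arm holds its last target. There are 200 camera calls.

## Working session

There is one attempt and no reset: what is moved stays moved. The work goes in short steps, Python scripts to look and compute and a tool call to move; the robot and the scene stay as the last step left them, time stands still between calls to the robot, and variables do not carry over. Pictures are saved under pics/ and viewed, about 8 in all and at most 12, crops included, and the job is handed in when it is done.

Besides the shell and the picture viewer there is one more tool, called after "Request:" as a command line: name --argument value ..., lists and objects as JSON in quotes. play_rows: Moves the arm, as the interface text tells. Its arguments: {"type":"object","properties":{"rows":{"type":"string"},"squeeze":{"type":"number"}},"required":["rows"]}

```bash
mkdir -p pics; python3 - <<'E'
from rig import readout, imaging, robot
import cv2,numpy as np
for n in("scene","top"):
    cv2.imwrite(f"pics/{n}0.png",imaging.camera(n))
    i=imaging.camera_info(n);print(n,np.round(i["K"],1).tolist(),np.round(i["world_to_cam"],4).tolist())
o=readout.get_obs();print({k:np.round(v,3).tolist() for k,v in o.items()})
E
```

```text
scene [[386.5, 0.0, 324.9], [0.0, 386.5, 202.9], [0.0, 0.0, 1.0]] [[0.7979, -0.6028, -0.0017, -0.4033], [-0.3814, -0.5026, -0.7758, 0.2961], [0.4668, 0.6197, -0.6309, 0.6387], [0.0, 0.0, 0.0, 1.0]]
top [[417.5, 0.0, 315.0], [0.0, 417.5, 190.9], [0.0, 0.0, 1.0]] [[0.0113, -0.9993, -0.0356, 0.0445], [-0.9903, -0.0062, -0.1385, 0.5483], [0.1382, 0.0368, -0.9897, 0.8292], [0.0, 0.0, 0.0, 1.0]]
{'time': 0.1, 'q': [0.964, 0.528, 1.434, -0.0, 1.181, -0.178], 'joint_velocities': [-0.001, -0.003, -0.004, -0.0, 0.0, -0.0], 'joint_torque': [-0.0, -44.099, -17.715, 0.063, 0.053, -0.0], 'position': [0.259, 0.568, 0.189], 'tool_rot': [-0.382, 0.596, 0.382, 0.594], 'ft_force': [1.114, 0.384, -0.02], 'moment': [-0.045, 0.082, 0.035], 'grip_width': 0.087}
```

View pics/top0.png

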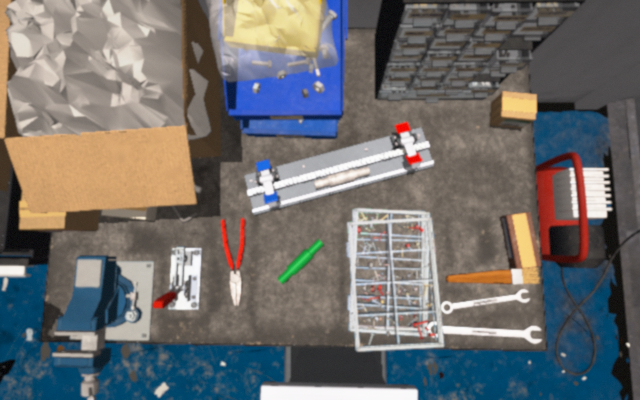

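View pics/scene0.png

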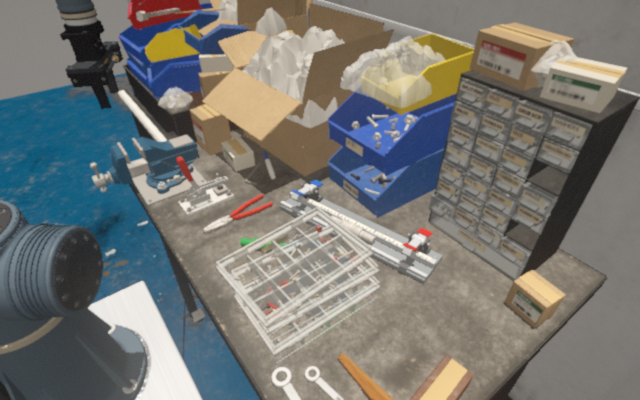

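```bash
python3 - <<'E'
import cv2
im=cv2.imread("pics/top0.png")[100:230,235:445]
cv2.imwrite("pics/crop.png",cv2.resize(im,None,fx=3.8,fy=3.8,interpolation=cv2.INTER_CUBIC))
E
cat > h.py <<'E'
from rig import readout, imaging, robot
import cv2,numpy as np
def ray(n,uv,z,info=None):
    i=info or imaging.camera_info(n);K=np.array(i["K"]);T=np.array(i["world_to_cam"])
    d=T[:3,:3].T@np.linalg.solve(K,[*uv,1]);c=-T[:3,:3].T@T[:3,3]
    return c+d*(z-c[2])/d[2]
def proj(P,info):
    K=np.array(info["K"]);T=np.array(info["world_to_cam"])
    p=(T[:3,:3]@np.atleast_2d(P).T).T+T[:3,3];p=p@K.T;return p[:,:2]/p[:,2:]
E
python3 - <<'E'
from h import *
im=cv2.imread("pics/top0.png");b,g,r=[im[...,k].astype(int) for k in range(3)]
m=((r>120)&(g<70)&(b<70)).astype(np.uint8);m[:100]=0;m[200:]=0
n,l,s,c=cv2.connectedComponentsWithStats(m);print([(s[k].tolist(),c[k].round(1).tolist()) for k in range(1,n) if s[k][4]>10])
m=((b>150)&(g<120)&(r<90)).astype(np.uint8);m[:145]=0;m[210:]=0;m[:,:240]=0;m[:,300:]=0
n,l,s,c=cv2.connectedComponentsWithStats(m);print([(s[k].tolist(),c[k].round(1).tolist()) for k in range(1,n) if s[k][4]>5])
for uv in [(403,128),(413,158)]:print(uv,ray("top",uv,.05),ray("top",uv,.068))
E
```

```text
[([395, 122, 15, 12, 111], [402.1, 127.3]), ([573, 153, 12, 47, 257], [578.8, 175.6]), ([405, 154, 16, 11, 93], [412.7, 159.1]), ([537, 169, 26, 31, 494], [545.8, 183.9])]
[([256, 159, 15, 13, 127], [262.8, 164.8]), ([264, 191, 14, 12, 93], [270.8, 197.6])]
(403, 128) [ 0.67955754 -0.13267958  0.05      ] [ 0.67421782 -0.12949452  0.068     ]
(413, 158) [ 0.61589161 -0.15198881  0.05      ] [ 0.61190289 -0.148394    0.068     ]
```

View pics/crop.png

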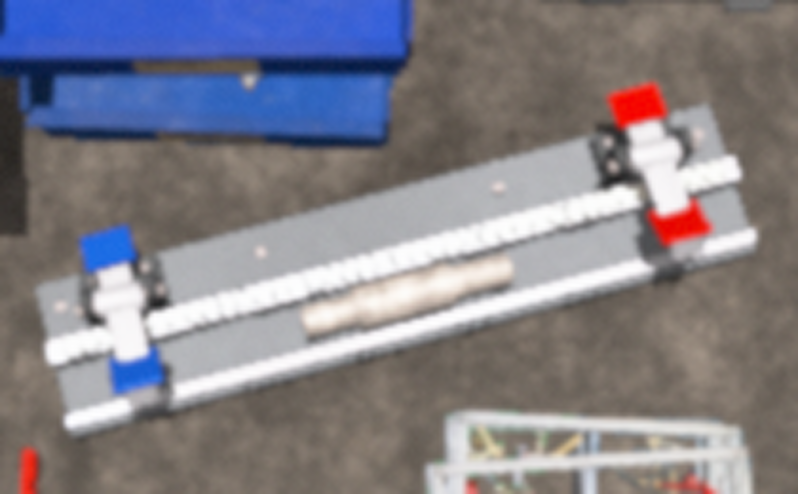

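```bash
python3 - <<'E'
from h import *
from scipy.optimize import least_squares
i=imaging.camera_info("top")
L=np.array([[.051,0,.050],[-.018,0,.068],[.051,.3,.050],[-.018,.3,.068]])
px=np.array([[402.1,127.3],[412.7,159.1],[262.8,164.8],[270.8,197.6]])
def W(p,L):
    c,s=np.cos(p[2]),np.sin(p[2]);R=np.array([[c,-s,0],[s,c,0],[0,0,1]]);return L@R.T+[p[0],p[1],0]
r=least_squares(lambda p:(proj(W(p,L),i)-px).ravel(),[.62,-.14,.2]);p=r.x
print(p,r.fun.round(1));np.save("p.npy",p)
def loc(w):
    c,s=np.cos(p[2]),np.sin(p[2]);d=np.array(w[:2])-p[:2];return np.array([c*d[0]+s*d[1],-s*d[0]+c*d[1]])
for uv in [(314.7,184.5),(369.7,170.5)]:
    print("shaft end loc",loc(ray("top",uv,.026)).round(4))
for n,l in dict(front=[-.018,0,.068],tail=[.051,0,.05],bfront=[-.018,.3,.068]).items():print(n,W(p,np.array(l)).round(4))
for uv in [(380,98),(530,98),(340,120),(245,135)]: print(uv,ray("top",uv,0).round(3))
o=readout.get_obs()
from scipy.spatial.transform import Rotation as Ro
print(Ro.from_quat(o["tool_rot"]).as_matrix().round(3))
i=imaging.camera_info("wrist");T=np.array(i["world_to_cam"]);M=np.eye(4);M[:3,:3]=Ro.from_quat(o["tool_rot"]).as_matrix();M[:3,3]=o["position"]
print("cam in tool",(np.linalg.inv(M)@np.linalg.inv(T)).round(3))
E
```

```text
[ 0.62956098 -0.14467336  0.27245673] [ 0.1  1.1  0.9 -1.3  0.1  1.2 -1.1 -1. ]
shaft end loc [-0.0113  0.206 ]
shaft end loc [-0.013  0.086]
front [ 0.6122 -0.1495  0.068 ]
tail [ 0.6787 -0.1309  0.05  ]
bfront [0.5315 0.1394 0.068 ]
(380, 98) [ 0.763 -0.092  0.   ]
(530, 98) [ 0.763 -0.42   0.   ]
(340, 120) [ 0.713 -0.003  0.   ]
(245, 135) [0.678 0.208 0.   ]
[[-0.001 -0.909  0.416]
 [-0.002  0.416  0.909]
 [-1.     0.    -0.002]]
cam in tool [[ 0.001 -0.271  0.963 -0.195]
 [ 0.    -0.963 -0.271  0.073]
 [ 1.     0.001 -0.001  0.002]
 [ 0.     0.     0.     1.   ]]
```

Request:
play_rows --rows "0 0 0 0 -24.5 -29.2 1;0 0 0 0 -24.5 -29.2 1;0 0 0 0 -24.5 -29.2 1;0 0 0 0 -24.5 -29.2 1;0 0 0 0 -24.5 -29.2 1;0 0 0 0 -24.5 -29.2 1;0 0 0 0 -24.5 -29.2 1;0 0 0 0 -24.5 -29.2 1" --squeeze 10

```text
time: 0.77
position: [0.3407, 0.2727, 0.1897]
tool_rot: [-0.382, 0.595, 0.382, 0.595]
ft_force: [1.8, -0.6, -0.8]
grip_width: 0.0417
```

Request:
play_rows --rows "0 0 0 0 -24.5 -29.2 1;0 0 0 0 -24.5 -29.2 1;-0.117 0 0 0 0 0 1;-0.117 0 0 0 0 0 1;-0.117 0 0 0 0 0 1;-0.117 0 0 0 0 0 1;-0.117 0 0 0 0 0 1;-0.117 0 0 0 0 0 1"

```text
time: 1.43
position: [0.3609, 0.2008, 0.1896]
tool_rot: [-0.564, 0.426, 0.565, 0.426]
ft_force: [0.4, 0.4, -0.1]
grip_width: 0.0004
```

```bash
cat >> h.py <<'E'
from scipy.spatial.transform import Rotation as Ro
def W(p,L):
    c,s=np.cos(p[2]),np.sin(p[2]);return np.array([c*L[0]-s*L[1]+p[0],s*L[0]+c*L[1]+p[1],L[2]])
def delta(L):
    p=np.load("p.npy");o=readout.get_obs();R=Ro.from_quat(o["tool_rot"]).as_matrix()
    c,s=np.cos(p[2]),np.sin(p[2]);Rd=np.array([[0,-c,-s],[0,-s,c],[-1,0,0]])
    print("rotvec err",Ro.from_matrix(R.T@Rd).as_rotvec().round(4),"shift mm",(R.T@(W(p,L)-o["position"])*1000).round(1),"t",o["time"],"F",np.round(o["ft_force"],1),"gw",o["grip_width"])
E
python3 -c "
from h import *
delta([-.018,0,.12])"
```

```text
rotvec err [ 0.0061  0.0001 -0.0007] shift mm [  69.5 -145.3 -405.9] t 1.4333 F [ 0.4  0.4 -0.1] gw 0.00041445714558675106
```

Request:
play_rows --rows "0.006 0 0 0 -13.2 -36.9 1;0 0 0 0 -13.2 -36.9 1;0 0 0 0 -13.2 -36.9 1;0 0 0 0 -13.2 -36.9 1;0 0 0 0 -13.2 -36.9 1;0 0 0 0 -13.2 -36.9 1;0 0 0 0 -13.2 -36.9 1;0 0 0 0 -13.2 -36.9 1"

```text
time: 2.1
position: [0.5417, -0.0575, 0.1895]
tool_rot: [-0.562, 0.429, 0.562, 0.429]
ft_force: [-0.6, 0.7, 0.5]
grip_width: 0.0006
```

Request:
play_rows --rows "0 0 0 0 -13.2 -36.9 1;0 0 0 0 -13.2 -36.9 1;0 0 0 0 -13.2 -36.9 1;0 0 0 30 0 0 1;0 0 0 25 0 0 1;0 0 0 0 0 0 1;0 0 0 0 0 0 1"

```text
time: 2.68
position: [0.607, -0.1514, 0.1331]
tool_rot: [-0.56, 0.429, 0.564, 0.429]
ft_force: [0.2, 0.0, 1.2]
grip_width: 0.0006
```

```bash
python3 -c "
from h import *
delta([-.018,0,.08])
i=imaging.camera_info('wrist');im=imaging.camera('wrist');p=np.load('p.npy')
for L in ([-.018,0,.068],[.051,0,.05],[-.014,.086,.024],[-.014,.206,.024]):
    q=proj(W(p,np.array(L)),i)[0];print(L,q);cv2.circle(im,tuple(int(v) for v in q),3,(0,255,0),1)
cv2.imwrite('pics/w1.png',im)"
```

```text
rotvec err [-0.0055  0.0034 -0.004 ] shift mm [53.  -5.8  0.3] t 2.6833 F [0.2 0.  1.2] gw 0.000649912782021391
[-0.018, 0, 0.068] [316.02502631 203.87701295]
[0.051, 0, 0.05] [316.44029332 268.38409131]
[-0.014, 0.086, 0.024] [404.65877695 194.45532429]
[-0.014, 0.206, 0.024] [528.29861505 193.76474805]
```

View pics/w1.png

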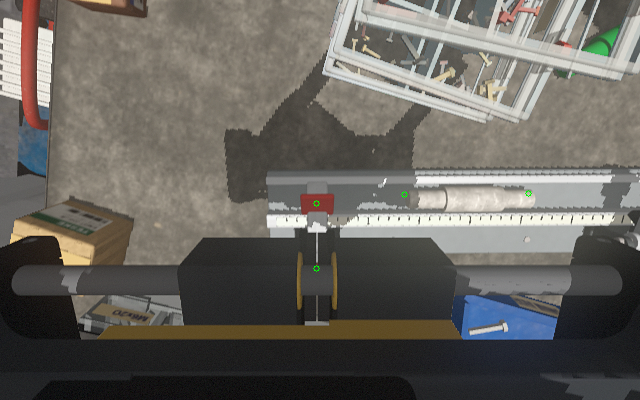

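Request:
play_rows --rows "-0.005 0.003 -0.004 20 -5 0 1;0 0 0 20 0 0 1;0 0 0 10 0 0 1;0 0 0 8 0 0 1;0 0 0 8 0 0 1;0 0 0 8 0 0 1;0 0 0 6 0 0 1;0 0 0 0 0 0 1"

```text
time: 3.4
position: [0.6131, -0.1506, 0.0539]
tool_rot: [0.564, -0.427, -0.562, -0.428]
ft_force: [-0.7, -0.0, -0.3]
grip_width: 0.0006
```

```bash
python3 -c "
from h import *
delta([-.020,0,.040])"
```

```text
rotvec err [-0.0003 -0.0019  0.0026] shift mm [13.9  2.6  1.3] t 3.4 F [-0.7 -0.  -0.3] gw 0.0005546360690692118
```

Request:
play_rows --rows "0 0 0 5 2 0 1;0 0 0 4 0 0 1;0 0 0 3 0 0 1;0 0 0 1 0 0 1;0 0 0 0 0 0 1"

```text
time: 3.82
position: [0.6117, -0.1514, 0.0416]
tool_rot: [0.565, -0.427, -0.562, -0.428]
ft_force: [0.1, 0.0, 0.6]
grip_width: 0.0002
```

```bash
python3 -c "
from h import *
delta([-.020,0,.040]);im=imaging.camera('wrist');cv2.imwrite('pics/w2.png',im);cv2.imwrite('pics/w2c.png',cv2.resize(im[150:330,220:460],None,fx=3,fy=3))"
```

```text
rotvec err [-0.0004 -0.0027  0.0036] shift mm [1.6 1.  1.7] t 3.8167 F [0.1 0.  0.6] gw 0.00017410716178706633
```

View pics/w2c.png

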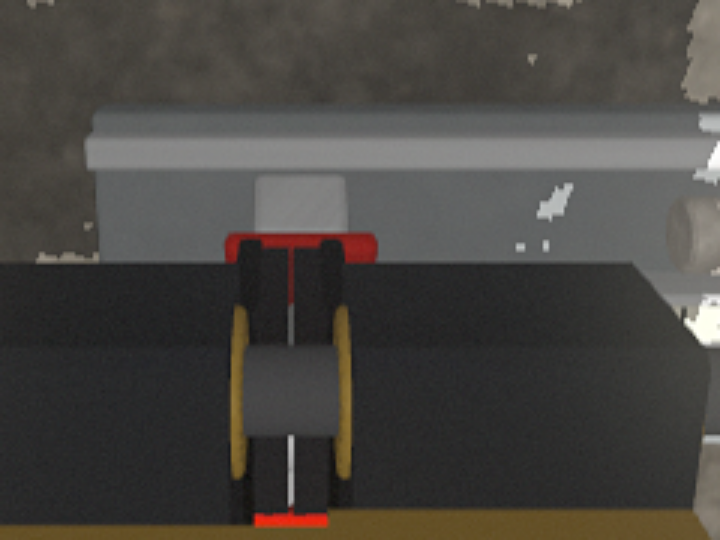

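Request:
play_rows --rows "0 0 0 1.5 0 0 1;0 0 0 1 0 0 1;0 0 0 1 0 0 1;0 0 0 0 0 0 1"

```text
time: 4.2
position: [0.6118, -0.1515, 0.0383]
tool_rot: [0.565, -0.427, -0.562, -0.428]
ft_force: [-0.2, -0.8, 0.9]
grip_width: 0.0002
```

Request:
play_rows --rows "0 0 0 1 0 0 1;0 0 0 1 0 0 1;0 0 0 0 0 0 1"

```text
time: 4.45
position: [0.6119, -0.1514, 0.0362]
tool_rot: [0.565, -0.427, -0.562, -0.428]
ft_force: [-1.2, -0.5, 0.3]
grip_width: 0.0004
```

```bash
python3 -c "
from h import *
delta([-.020,0,.040]);i=imaging.camera_info('wrist');im=imaging.camera('wrist');p=np.load('p.npy');o=readout.get_obs()
for x in(-.0325,-.0075):
  for z in (.036,.040): print(x,z,proj(W(p,np.array([x,0,z])),i).round(1))
print('tcp',proj(o['position'],i))
t=imaging.camera('top')[105:185,360:450];s=imaging.camera('scene')[215:285,380:460]
f=lambda a,k:cv2.resize(a,(390,390*a.shape[0]//a.shape[1]),interpolation=cv2.INTER_CUBIC)
w=cv2.resize(im[190:280,250:390],(780,501))
a,b=f(t,0),f(s,0);h=min(len(a),len(b));cv2.imwrite('pics/m1.png',np.vstack([cv2.resize(w,(400,257)),cv2.resize(np.hstack([a[:h],b[:h]]),(400,int(h*400/780)))]) if 0 else np.vstack([np.hstack([a[:h],b[:h]])[:340],w[:255]]))"
```

```text
rotvec err [-0.0002 -0.0031  0.004 ] shift mm [-3.8  1.2  1.7] t 4.45 F [-1.2 -0.5  0.3] gw 0.00039556379678247727
-0.0325 0.036 [[318.2 203.8]]
-0.0325 0.04 [[318.2 205.7]]
-0.0075 0.036 [[318.1 240.7]]
-0.0075 0.04 [[318.1 243.2]]
tcp [[315.38203354 224.56816364]]
```

View pics/m1.png

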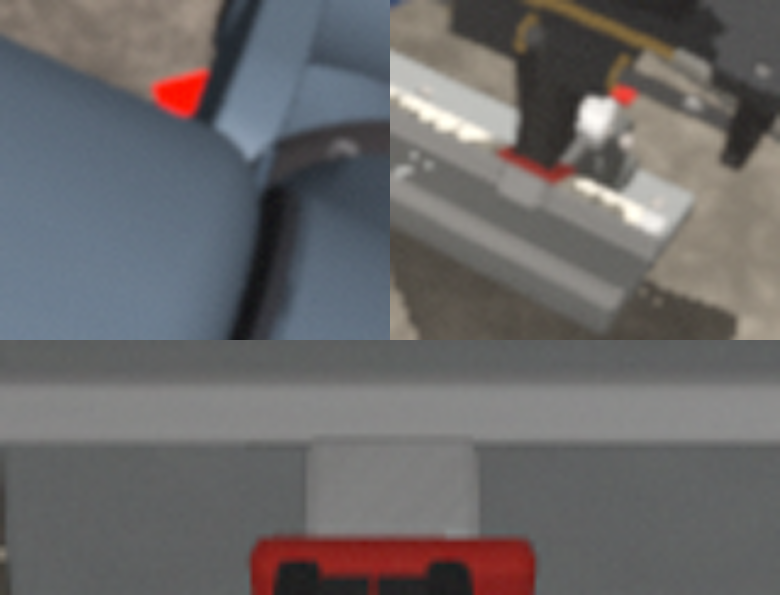

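```bash
python3 -c "
from h import *
i=imaging.camera_info('scene');j=imaging.camera_info('wrist');p=np.load('p.npy')
def lev(a,y,r):
  c,s=np.cos(a),np.sin(a);return np.array([.02+r[0]*c+r[1]*s,y,.052-r[0]*s+r[1]*c])
for a in(0,.2,.4,.7):
  print(a)
  for nm,r in dict(ff=(-.0525,-.012),fb=(-.0275,-.012),tf=(.0125,.018),tb=(.0375,.018)).items():
    print(nm,*[proj(W(p,lev(a,y,r)),k)[0].round(1) for k in(i,j) for y in (-.014,.014)])
"
```

```text
0
ff [411.7 261.2] [399.6 255.1] [295.4 205.6] [340.8 205.7]
fb [417.3 254.1] [405.3 248.2] [296.1 243.1] [340.  243.2]
tf [428.2 233.1] [416.1 227.6] [293.9 327.6] [342.  327.8]
tb [433.3 226.6] [421.4 221.4] [294.7 363. ] [341.1 363.1]
0.2
ff [412.1 258. ] [399.9 251.9] [294.1 208.8] [342.1 208.9]
fb [417.3 252.7] [405.3 246.8] [295.4 244.1] [340.7 244.2]
tf [428.6 233.2] [416.6 227.7] [294.3 329.2] [341.6 329.4]
tb [433.3 228.6] [421.4 223.3] [295.6 357.2] [340.2 357.3]
0.4
ff [413.1 254.1] [400.7 248. ] [292.7 216.2] [343.5 216.3]
fb [417.6 250.9] [405.5 245. ] [294.7 247.2] [341.4 247.3]
tf [428.9 233.7] [416.9 228.2] [294.8 329.3] [341.1 329.4]
tb [432.8 231.1] [421.1 225.8] [296.5 349.3] [339.3 349.5]
0.7
ff [415.4 247.3] [402.9 241.3] [290.7 235.5] [345.5 235.6]
fb [418.5 247.5] [406.3 241.6] [293.7 255.6] [342.4 255.7]
tf [429. 235.] [417.1 229.6] [295.6 326.5] [340.3 326.6]
tb [431.6 235.5] [420.  230.2] [297.6 334.8] [338.2 335. ]
```

```bash
python3 -c "
from h import *
i=imaging.camera_info('scene');im=imaging.camera('scene');o=readout.get_obs();p=np.load('p.npy')
q=proj(o['position'],i)[0];print('tcp',q, np.round(o['joint_torque'],2))
im=im[205:285,370:470];s=7
im=cv2.resize(im,None,fx=s,fy=s,interpolation=cv2.INTER_CUBIC)
def dot(P,c):
  u=proj(P,i)[0];cv2.circle(im,(int((u[0]+.5-370)*s),int((u[1]+.5-205)*s)),4,c,1)
dot(o['position'],(0,255,0))
for L in([0,.014,.027],[0,-.05,.027],[-.028,.014,.02],[-.028,-.05,.02]): dot(W(p,np.array(L)),(255,0,255))
cv2.imwrite('pics/s2.png',im)
"
```

```text
tcp [409.21516829 255.8365882 ] [ 1.600e-01 -4.720e+01 -1.261e+01  1.000e-02 -1.000e-02  0.000e+00]
```

View pics/s2.png

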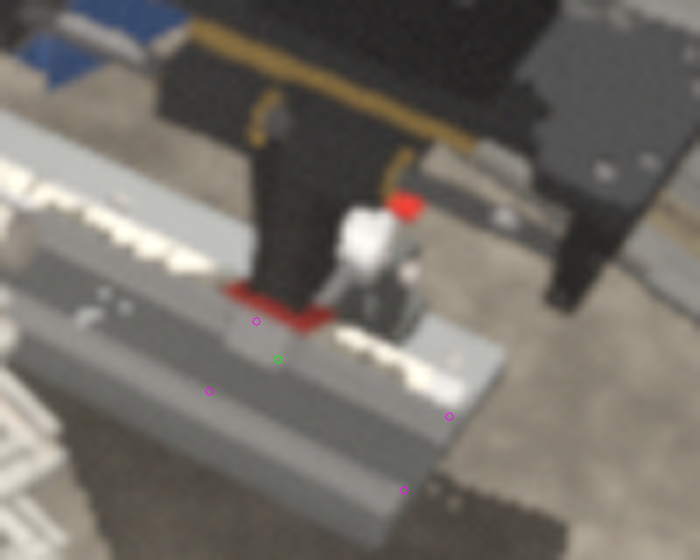

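Request:
play_rows --rows "0 0 0 3 1 0 1;0 0 0 3 0 0 1;0 0 0 3 0 0 1;0 0 0 0 0 0 1"

```text
time: 4.98
position: [0.6106, -0.1516, 0.0265]
tool_rot: [0.565, -0.427, -0.562, -0.428]
ft_force: [-0.1, 0.6, 0.4]
grip_width: 0.0006
```

```bash
python3 -c "
from h import *
delta([-.020,0,.040])
im=imaging.camera('wrist');b,g,r=[im[...,k].astype(int) for k in range(3)]
m=((r>90)&(g<60)&(b<60)).astype(np.uint8);n,l,s,c=cv2.connectedComponentsWithStats(m[180:260,270:370]);print(s[1:].tolist())
a=cv2.imread('pics/w2.png');b,g,r=[a[...,k].astype(int) for k in range(3)]
m=((r>90)&(g<60)&(b<60)).astype(np.uint8);n,l,s,c=cv2.connectedComponentsWithStats(m[180:260,270:370]);print(s[1:].tolist())
"
```

```text
rotvec err [-0.0004 -0.0024  0.0033] shift mm [-13.5  -0.1   1.5] t 4.9833 F [-0.1  0.6  0.4] gw 0.0006453269660842949
[[25, 45, 51, 22, 432], [46, 68, 2, 5, 7], [47, 74, 1, 1, 1]]
[[25, 48, 51, 10, 261]]
```

Request:
play_rows --rows "0 0 0 2 0 0 1;0 0 0 2 0 0 1;0 0 0 1 0 0 1;0 0 0 0 0 0 1"

```text
time: 5.37
position: [0.611, -0.1517, 0.0221]
tool_rot: [0.565, -0.427, -0.562, -0.428]
ft_force: [0.6, 0.3, -0.8]
grip_width: 0.0003
```

```bash
python3 -c "
from h import *
delta([-.020,0,.040])
im=imaging.camera('wrist');b,g,r=[im[...,k].astype(int) for k in range(3)]
m=((r>90)&(g<60)&(b<60)).astype(np.uint8);n,l,s,c=cv2.connectedComponentsWithStats(m[180:260,270:370]);print(s[1:].tolist())
cv2.imwrite('pics/w3.png',np.vstack([im[150:350,190:510],imaging.camera('scene')[195:295,370:530].repeat(2,0).repeat(2,1)]).repeat(1,0))
"
```

```text
rotvec err [-0.0003 -0.0029  0.0039] shift mm [-17.9   0.1   1.7] t 5.3667 F [ 0.6  0.3 -0.8] gw 0.00030072323478809194
[[25, 44, 51, 32, 467]]
```

View pics/w3.png

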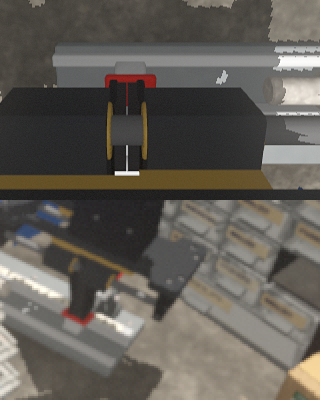

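Request:
play_rows --rows "0 0 0 1 0 0 1;0 0 0 1 0 0 1;0 0 0 1 0 0 1;0 0 0 1 0 0 1;0 0 0 0 0 0 1"

```text
time: 5.88
position: [0.6111, -0.1517, 0.0182]
tool_rot: [0.565, -0.427, -0.562, -0.428]
ft_force: [-0.3, -0.9, 1.2]
grip_width: 0.0004
```

```bash
python3 -c "
from h import *
delta([-.020,0,.040])
im=imaging.camera('wrist');b,g,r=[im[...,k].astype(int) for k in range(3)]
m=((r>90)&(g<60)&(b<60)).astype(np.uint8);n,l,s,c=cv2.connectedComponentsWithStats(m[180:260,270:370]);print(s[1:].tolist())
"
```

```text
rotvec err [-0.0003 -0.003   0.004 ] shift mm [-21.8   0.2   1.7] t 5.8833 F [-0.3 -0.9  1.2] gw 0.00040531018032424954
[[25, 45, 51, 33, 460]]
```

Request:
play_rows --rows "0 0 0 1.5 0 0 1;0 0 0 1 0 0 1;0 0 0 1 0 0 1;0 0 0 0 0 0 1"

```text
time: 6.27
position: [0.6112, -0.1517, 0.0147]
tool_rot: [0.565, -0.427, -0.561, -0.428]
ft_force: [0.7, 0.4, 0.9]
grip_width: 0.0007
```

```bash
python3 -c "
from h import *
delta([-.020,0,.040])
im=imaging.camera('wrist');b,g,r=[im[...,k].astype(int) for k in range(3)]
m=((r>90)&(g<60)&(b<60)).astype(np.uint8);n,l,s,c=cv2.connectedComponentsWithStats(m[180:260,270:370]);print(s[1:].tolist())
"
```

```text
rotvec err [-0.0002 -0.0031  0.0043] shift mm [-25.3   0.3   1.7] t 6.2667 F [0.7 0.4 0.9] gw 0.0007044475552670379
[[25, 45, 51, 34, 460]]
```

Request:
play_rows --rows "0 0 0 1 0 0 1;0 0 0 1 0 0 1;0 0 0 0 0 0 1"

```text
time: 6.57
position: [0.6112, -0.1518, 0.0127]
tool_rot: [0.565, -0.427, -0.561, -0.428]
ft_force: [0.9, 0.2, 0.1]
grip_width: 0.0005
```

```bash
cat > t.py <<'E'
from h import *
delta([-.020,0,.040])
im=imaging.camera('wrist');b,g,r=[im[...,k].astype(int) for k in range(3)]
m=((r>90)&(g<60)&(b<60)).astype(np.uint8);n,l,s,c=cv2.connectedComponentsWithStats(m[180:260,270:370]);print(s[1:].tolist())
E
python3 t.py
```

```text
rotvec err [-0.0003 -0.0032  0.0043] shift mm [-27.3   0.3   1.8] t 6.5667 F [0.9 0.2 0.1] gw 0.0005057485706473099
[[25, 46, 52, 34, 417]]
```

Request:
play_rows --rows "0 0 0 1 0 0 1;0 0 0 1 0 0 1;0 0 0 0 0 0 1"

```text
time: 6.87
position: [0.6111, -0.1517, 0.0107]
tool_rot: [0.565, -0.427, -0.561, -0.428]
ft_force: [-0.2, 0.6, 0.0]
grip_width: 0.0009
```

```bash
python3 t.py; python3 -c "
from h import *
a=imaging.camera('wrist')[170:350,220:470];b=imaging.camera('scene')[205:295,360:480]
cv2.imwrite('pics/w4.png',np.vstack([cv2.resize(a,(500,360)),cv2.resize(b,(500,375),interpolation=cv2.INTER_CUBIC)[:235]]))"
```

```text
rotvec err [-0.0002 -0.0031  0.0041] shift mm [-29.3   0.2   1.7] t 6.8667 F [-0.2  0.6  0. ] gw 0.0008525069220365973
[[25, 47, 51, 33, 367]]
```

View pics/w4.png

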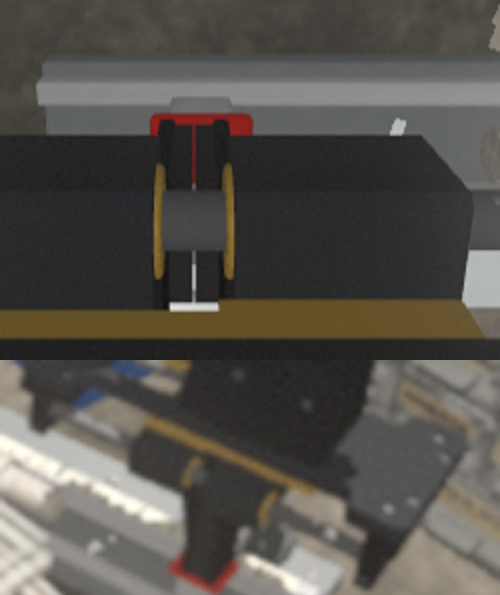

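Request:
play_rows --rows "0 0 0 1 0 0 1;0 0 0 1 0 0 1;0 0 0 0 0 0 1"

```text
time: 7.27
position: [0.611, -0.1518, 0.0087]
tool_rot: [0.565, -0.427, -0.562, -0.428]
ft_force: [0.2, -0.1, 1.3]
grip_width: 0.0006
```

```bash
python3 t.py
```

```text
rotvec err [-0.0002 -0.003   0.0038] shift mm [-31.3   0.1   1.7] t 7.2667 F [ 0.2 -0.1  1.3] gw 0.0005521398204342891
[[25, 48, 51, 32, 315]]
```

Request:
play_rows --rows "0 0 0 1 0 0 1;0 0 0 1 0 0 1;0 0 0 0 0 0 1"

```text
time: 7.57
position: [0.6113, -0.1518, 0.0077]
tool_rot: [0.565, -0.427, -0.561, -0.428]
ft_force: [-0.7, 0.3, 6.2]
grip_width: 0.0003
```

```bash
python3 t.py
```

```text
rotvec err [-0.0003 -0.0034  0.0044] shift mm [-32.3   0.4   1.9] t 7.5667 F [-0.7  0.3  6.2] gw 0.00034506822356449485
[[25, 48, 52, 32, 316]]
```

Request:
play_rows --rows "0 0 0 1 0 0 1;0 0 0 0 0 0 1;0 0 0 0 0 0 1;0 0 0 0 0 0 1"

```text
time: 7.95
position: [0.6114, -0.1518, 0.0076]
tool_rot: [0.565, -0.427, -0.561, -0.428]
ft_force: [-0.9, 2.1, 9.8]
grip_width: 0.0005
```

```bash
python3 t.py; python3 -c "
from h import *
im=imaging.camera('scene')[205:295,360:480];b,g,r=[im[...,k].astype(int) for k in range(3)]
m=((r>100)&(g<70)&(b<70)).astype(np.uint8);n,l,s,c=cv2.connectedComponentsWithStats(m);print((s[1:]+[360,205,0,0,0]).tolist())
a=cv2.imread('pics/scene0.png')[205:295,360:480]
cv2.imwrite('pics/s5.png',cv2.resize(np.vstack([a[:70],im[:70]]),None,fx=5,fy=4,interpolation=cv2.INTER_CUBIC))"
```

```text
rotvec err [-0.0001 -0.0036  0.0047] shift mm [-32.4   0.4   1.9] t 7.95 F [-0.9  2.1  9.8] gw 0.00047901183208708185
[[25, 48, 52, 32, 320]]
[[401, 253, 15, 8, 33]]
```

View pics/s5.png

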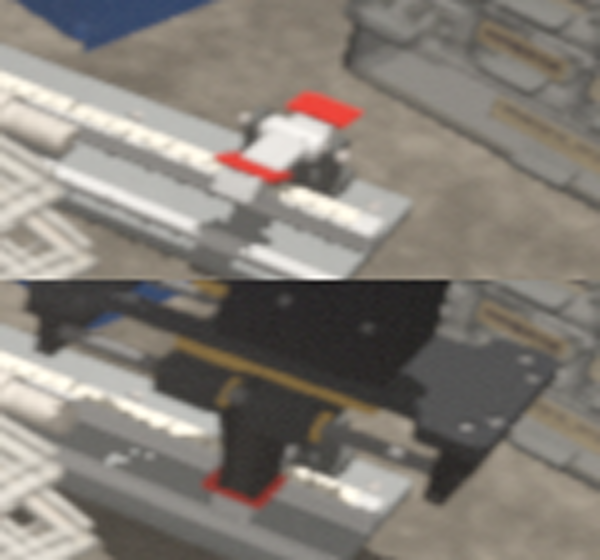

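```bash
python3 -c "
from h import *
i=imaging.camera_info('scene');t=imaging.camera_info('top');p=np.load('p.npy')
for z in(0,.03,.06,.09):
  print(z,'top corner',ray('top',(337,136.8),z).round(3),'left',ray('top',(243,134),z).round(3),'upperbin',ray('top',(342,117),z).round(3),'scene corner',ray('scene',(381,211),z).round(3))
for z in (.02,.04,.06,.08,.1):
  print(z,proj(W(p,np.array([-.02,-.095,z])),i).round(1),proj(W(p,np.array([.017,-.095,z])),i).round(1),proj(W(p,np.array([-.057,-.095,z])),i).round(1))
o=readout.get_obs();print(np.array(o['q']).round(3))
im=cv2.imread('pics/scene0.png')[125:255,300:460]
cv2.imwrite('pics/s6.png',cv2.resize(im,None,fx=4.5,fy=4.5,interpolation=cv2.INTER_CUBIC))"
```

```text
0 top corner [0.674 0.004 0.   ] left [0.68  0.213 0.   ] upperbin [ 0.72  -0.007  0.   ] scene corner [0.697 0.019 0.   ]
0.03 top corner [0.666 0.004 0.03 ] left [0.672 0.206 0.03 ] upperbin [ 0.71  -0.006  0.03 ] scene corner [ 0.671 -0.005  0.03 ]
0.06 top corner [0.658 0.005 0.06 ] left [0.663 0.2   0.06 ] upperbin [ 0.7   -0.006  0.06 ] scene corner [ 0.644 -0.029  0.06 ]
0.09 top corner [0.65  0.005 0.09 ] left [0.655 0.193 0.09 ] upperbin [ 0.69  -0.005  0.09 ] scene corner [ 0.618 -0.053  0.09 ]
0.02 [[449.7 282.6]] [[457.  271.3]] [[441.9 294.6]]
0.04 [[451.8 276. ]] [[459.1 264.7]] [[443.9 288. ]]
0.06 [[453.9 269.3]] [[461.3 258. ]] [[446.  281.3]]
0.08 [[456.1 262.2]] [[463.6 251. ]] [[448.1 274.2]]
0.1 [[458.3 255. ]] [[465.9 243.7]] [[450.3 266.9]]
[-0.421  0.77   1.551  0.     0.814 -2.264]
```

View pics/s6.png

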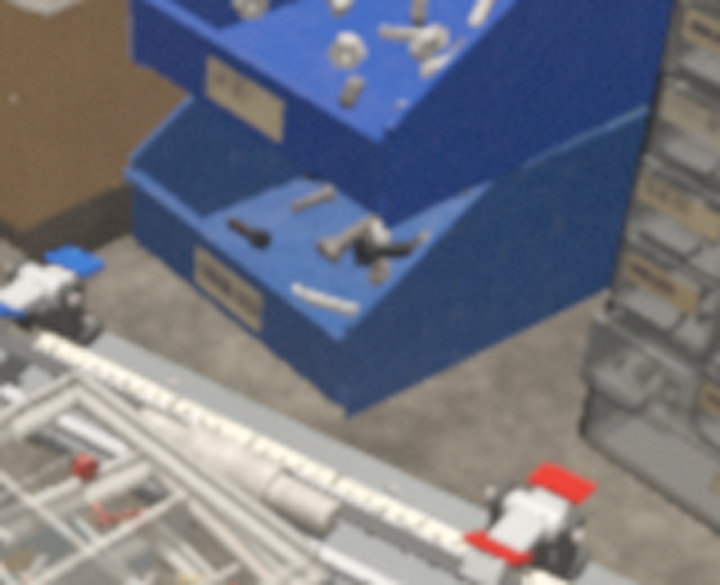

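Request:
play_rows --rows "0 0 0 -10 0 0 1;0 0 0 -30 0 0 1;0 0 0 -40 0 0 1;0 0 0 -40 0 0 1;0 0 0 -40 10 40 1;0 0 0 0 0 41 1;0 0 0 0 0 41 1;0 0 0 0 0 20 1"

```text
time: 8.72
position: [0.5655, -0.0234, 0.1552]
tool_rot: [0.564, -0.427, -0.563, -0.428]
ft_force: [-0.4, 0.4, -1.0]
grip_width: 0.0003
```

```bash
python3 -c "
from h import *
from scipy.optimize import least_squares
i=imaging.camera_info('scene');t=imaging.camera_info('top')
for a,b in(((375.6,200),(337,136.8)),((376.7,216.6),(337,136.8)),((300+385/4.5,125+138/4.5),(342,117)),((300+385/4.5,125+220/4.5),(342,117))):
  r=least_squares(lambda P:np.r_[(proj(P,i)[0]-a),(proj(P,t)[0]-b)],[.67,0,.05]);print(r.x.round(3),r.fun.round(1))
print(ray('scene',(376.7,216.6),0).round(3))
delta([-.014,.148,.1])
w=imaging.camera_info('wrist');im=imaging.camera('wrist');p=np.load('p.npy')
for L in([-.014,.0865,.03],[-.014,.2055,.03],[0,.05,.027],[-.028,.05,.02],[-.02,0,.04]):
  q=proj(W(p,np.array(L)),w)[0];print(L,q.round(1));cv2.circle(im,tuple(int(v) for v in q),3,(0,255,0),1)
cv2.imwrite('pics/w7.png',im)"
```

```text
[0.657 0.004 0.064] [-0.3  0.1  0.2 -0.2]
[0.671 0.005 0.006] [ 0.8 -0.2 -0.4  0.6]
[ 0.661 -0.004  0.188] [-1.8  0.4  0.9 -1.2]
[ 0.675 -0.003  0.136] [ 0.4 -0.1 -0.2  0.3]
[0.674 0.01  0.   ]
rotvec err [ 0.0009 -0.0006  0.0028] shift mm [ 55.3 -14.9  14. ] t 8.7167 F [-0.4  0.4 -1. ] gw 0.0003171127502007441
[-0.014, 0.0865, 0.03] [269.6 195.1]
[-0.014, 0.2055, 0.03] [386.  195.3]
[0, 0.05, 0.027] [235.6 207.3]
[-0.028, 0.05, 0.02] [235.4 179.6]
[-0.02, 0, 0.04] [180.5 191.8]
```

View pics/w7.png

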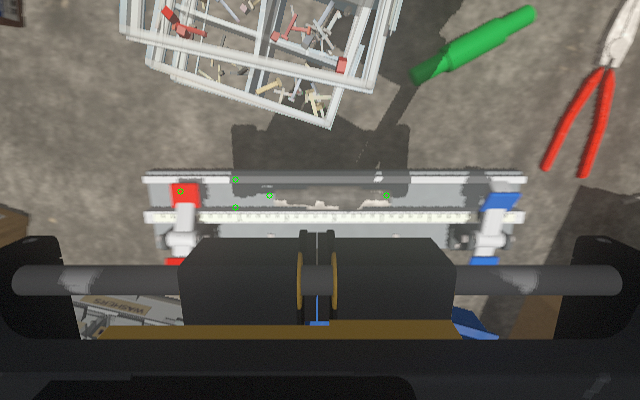

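```bash
python3 -c "
import cv2,numpy as np
g=cv2.cvtColor(cv2.imread('pics/w1.png'),cv2.COLOR_BGR2GRAY)
print('     ',*range(178,220,2))
for c in range(400,548,4): print(c,*g[178:220:2,c])
"
```

```text
178 180 182 184 186 188 190 192 194 196 198 200 202 204 206 208 210 212 214 216 218
400 139 142 142 106 104 105 106 106 106 108 104 109 107 108 123 165 115 113 216 232 245
404 141 143 142 107 105 106 105 107 108 107 109 109 109 108 123 133 113 114 216 230 249
408 142 143 139 108 106 107 102 102 100 104 106 108 104 105 108 137 114 114 204 201 182
412 142 145 141 105 104 105 113 130 133 133 139 145 136 125 120 115 116 115 194 231 250
416 226 135 211 185 177 105 110 118 128 140 137 134 127 118 113 152 114 111 219 220 250
420 245 247 240 186 148 105 120 158 185 203 224 227 222 212 203 140 116 115 196 234 223
424 245 247 239 188 117 105 123 164 188 207 221 217 224 221 207 149 115 116 222 219 250
428 245 247 238 184 160 107 122 166 195 215 216 225 213 202 194 149 117 115 212 246 254
432 244 246 238 185 149 105 123 164 193 207 216 218 217 224 218 143 119 114 223 226 250
436 244 246 238 179 157 106 121 160 188 199 204 209 220 216 205 157 117 116 213 239 248
440 243 245 239 132 107 106 134 181 202 210 218 225 232 216 208 149 114 119 226 186 201
444 242 245 237 123 113 107 105 186 221 224 227 
[... 1538 characters left out ...]
 233 235 217 176 139 108 134 173 193 206 211 221 222 211 201 154 118 139 219 244 247
520 232 235 219 179 105 109 140 179 217 232 233 242 242 237 207 130 120 140 212 247 169
524 231 235 216 174 156 179 143 190 204 213 219 218 224 226 206 130 119 145 223 240 247
528 231 234 215 174 179 177 150 174 192 150 215 225 225 214 195 136 118 146 214 236 247
532 230 234 213 173 178 180 174 173 193 201 212 227 208 214 187 108 120 147 229 155 234
536 230 234 215 173 177 179 178 177 177 175 175 174 176 176 179 143 117 149 214 241 246
540 230 233 214 172 175 176 177 177 175 176 175 175 176 178 173 111 117 150 226 250 215
544 230 233 210 172 175 175 175 175 174 176 175 177 176 176 180 144 118 132 215 243 247
```

Request:
play_rows --rows "0 0 0.003 0 -9 9 0.24;0 0 0 0 -9 8.5 0.24;0 0 0 20 0 0 0.24;0 0 0 35 0 0 0.24;0 0 0 35 0 0 0.24;0 0 0 10 0 0 0.24;0 0 0 0 0 0 0.24;0 0 0 0 0 0 0.24" --squeeze 5

```text
time: 9.43
position: [0.582, -0.0062, 0.0543]
tool_rot: [0.564, -0.428, -0.562, -0.427]
ft_force: [-0.2, -0.3, 1.1]
grip_width: 0.0457
```

```bash
python3 -c "
from h import *
delta([-.011,.1515,.005])
im=imaging.camera('wrist');cv2.imwrite('pics/w8.png',im)
b,g,r=[im[...,k].astype(int) for k in range(3)];G=cv2.cvtColor(im,cv2.COLOR_BGR2GRAY)
print('      ',*range(184,256,3))
for c in range(230,410,5): print(c,*G[184:256:3,c])
"
```

```text
rotvec err [-0.0009 -0.003   0.001 ] shift mm [49.3  2.5  5.5] t 9.4333 F [-0.2 -0.3  1.1] gw 0.04572887623006193
       184 187 190 193 196 199 202 205 208 211 214 217 220 223 226 229 232 235 238 241 244 247 250 253
230 143 134 101 101 98 101 103 100 101 102 103 101 100 110 110 137 150 153 151 153 180 180 181 181
235 142 133 99 100 101 100 111 120 129 130 114 102 99 111 111 136 149 152 152 153 203 180 179 181
240 143 133 101 100 100 123 128 132 137 132 124 113 111 109 112 137 86 59 147 150 215 180 180 183
245 142 132 99 98 100 112 118 138 132 124 120 110 101 108 110 134 149 153 153 153 133 183 168 34
250 143 134 97 98 99 112 121 137 140 130 129 122 104 108 111 136 150 153 152 156 117 52 42 46
255 142 131 100 98 100 118 123 127 135 132 135 125 108 109 112 136 149 98 44 47 43 45 47 46
260 141 132 98 99 100 112 126 137 138 131 119 115 106 111 111 101 45 46 46 45 48 48 43 48
265 141 133 98 100 97 113 125 133 137 127 127 133 107 107 111 129 81 49 49 48 45 49 46 46
270 140 131 95 100 99 108 121 123 124 122 126 126 109 108 110 134 89 48 50 48 46 49 46 42
275 142 131 98 96 100 121 131 131 1
[... 1868 characters left out ...]
23 105 107 108 100 41 45 47 51 47 47 47 50
375 136 124 99 95 99 114 118 128 129 133 134 117 102 107 109 122 42 48 46 42 46 45 47 49
380 136 123 96 95 97 111 124 131 132 137 130 125 110 107 109 136 151 154 134 48 43 46 43 39
385 135 125 97 98 99 120 127 146 154 157 143 133 114 106 107 135 149 154 151 151 130 161 40 45
390 133 124 97 98 97 121 134 136 136 129 134 131 116 107 108 134 111 61 39 41 130 176 176 114
395 135 124 98 98 97 112 124 124 131 143 136 122 109 108 107 134 150 152 152 152 128 173 175 174
400 135 123 98 98 99 114 122 125 129 138 121 124 113 105 107 133 143 148 152 152 211 172 173 173
405 134 125 97 117 182 159 133 186 94 97 98 96 99 107 107 135 112 125 151 152 139 173 172 172
```

Request:
play_rows --rows "0 0 0 0 0 5 0.24;0 0 0 0 0 0 0.24;0 0 0 0 0 0 0.24"

```text
time: 9.73
position: [0.5806, -0.0008, 0.056]
tool_rot: [0.565, -0.427, -0.561, -0.427]
ft_force: [0.5, -0.3, 0.8]
grip_width: 0.064
```

```bash
python3 -c "
from h import *
delta([-.011,.1515,.005])
im=imaging.camera('wrist');w=imaging.camera_info('wrist');p=np.load('p.npy')
for x in(-.014,-.011,-.008):print(x,proj(W(p,np.array([x,.15,.024])),w).round(1))
print('edges',[proj(W(p,np.array([x,.15,.024])),w).round(1).tolist() for x in(-.0265,-.0015)])
print('fence',proj(W(p,np.array([0,.15,.027])),w).round(1),'lip',proj(W(p,np.array([-.028,.15,.020])),w).round(1))
G=cv2.cvtColor(im,cv2.COLOR_BGR2GRAY)
print(*G[184:232:1,320]);print('cols r208',*G[208,225:410:3]);print('r196',*G[196,225:410:3]);print('r234',*G[236,225:410:3])
"
```

```text
rotvec err [ 0.0002 -0.0043  0.0035] shift mm [51.   2.7 -0. ] t 9.7333 F [ 0.5 -0.3  0.8] gw 0.0639687074780266
-0.014 [[313.4 202.2]]
-0.011 [[313.4 206.1]]
-0.008 [[313.5 210. ]]
edges [[[313.4, 185.5]], [[313.5, 218.4]]]
fence [[313.4 221.7]] lip [[313.5 182.2]]
138 138 125 104 99 99 100 110 117 125 132 132 133 135 137 134 129 126 125 129 136 141 142 137 136 137 136 137 137 135 135 136 132 126 121 121 120 122 120 119 114 109 119 133 138 137 148 156
cols r208 106 130 145 139 133 135 136 141 132 141 135 136 131 124 140 144 142 143 160 149 142 133 136 137 133 140 137 140 142 149 161 142 138 151 151 148 146 140 151 136 130 122 133 127 133 132 139 135 135 137 159 146 139 138 139 135 143 97 100 101 99 102
r196 104 104 113 115 115 107 111 113 113 108 114 110 115 105 111 119 118 125 129 121 122 126 120 119 121 120 120 118 127 127 138 136 132 140 131 129 126 127 131 141 126 118 117 109 106 107 105 106 105 108 109 110 109 110 106 101 103 100 101 99 102 100
r234 154 155 155 140 50 49 49 52 55 54 47 158 135 154 152 153 157 155 154 154 155 136 154 154 155 157 156 156 153 155 66 155 153 155 157 156 155 154 154 136 154 154 154 156 157 153 155 153 129 154 158 48 51 53 52 50 47 44 158 152 153 156
```

Request:
play_rows --rows "0 -0.004 0.003 10 1.5 -2 0.24;0 0 0 15 0 0 0.24;0 0 0 12 0 0 0.24;0 0 0 6 0 0 0.24;0 0 0 2 0 0 0.24;0 0 0 1 0 0 0.24;0 0 0 0 0 0 0.24"

```text
time: 10.37
position: [0.5787, -0.0033, 0.0082]
tool_rot: [-0.562, 0.428, 0.564, 0.427]
ft_force: [-0.0, -0.4, 0.4]
grip_width: 0.0659
```

Request:
play_rows --rows "0 0 0 1 0 0 0.24;0 0 0 1 0 0 0.24;0 0 0 1 0 0 0.24;0 0 0 0 0 0 0.24"

```text
time: 10.7
position: [0.5788, -0.0033, 0.0055]
tool_rot: [-0.563, 0.428, 0.564, 0.427]
ft_force: [0.3, -0.6, 0.5]
grip_width: 0.0662
```

Request:
play_rows --rows "0 0 0 1 0 0 0.24;0 0 0 1 0 0 0.24;0 0 0 1 0 0 0.24;0 0 0 0 0 0 0.24"

```text
time: 11.03
position: [0.5796, -0.0032, 0.0034]
tool_rot: [-0.563, 0.428, 0.563, 0.428]
ft_force: [-0.9, 1.3, 4.9]
grip_width: 0.0659
```

Request:
play_rows --rows "0 0 0 1 0 0 0.24;0 0 0 1 0 0 0.24;0 0 0 0 0 0 0.24"

```text
time: 11.28
position: [0.5809, -0.0028, 0.0031]
tool_rot: [0.564, -0.427, -0.562, -0.429]
ft_force: [0.0, 2.3, 14.7]
grip_width: 0.0659
```

Request:
play_rows --rows "0 0 0 -1.5 0 0 0.24;0 0 0 0 0 0 0.24"

```text
time: 11.45
position: [0.5796, -0.0032, 0.0032]
tool_rot: [-0.563, 0.427, 0.563, 0.428]
ft_force: [-0.7, 1.4, 11.1]
grip_width: 0.0659
```

```bash
python3 -c "
from h import *
delta([-.010,.1495,.005]);o=readout.get_obs();print(o['moment'])
im=imaging.camera('wrist');w=imaging.camera_info('wrist');p=np.load('p.npy')
print(proj(W(p,np.array([-.011,.1515,.024])),w).round(1),proj(o['position'],w))
G=cv2.cvtColor(im,cv2.COLOR_BGR2GRAY);cv2.imwrite('pics/w9.png',im)
for r in range(196,250,3):print(r,*G[r,205:425:4])
"
```

```text
rotvec err [-0.0003  0.0003  0.0001] shift mm [-1.8 -0.1 -0.2] t 11.45 F [-0.7  1.4 11.1] gw 0.06589634872327803
[ 0.30221712  0.17300837 -0.01743737]
[[318.3 235.3]] [[315.3900428 224.2930826]]
196 104 102 104 103 104 103 106 104 102 101 102 102 101 102 103 103 103 104 101 100 102 103 100 100 102 102 100 101 101 103 102 100 102 102 102 102 103 102 103 102 104 102 100 102 103 100 102 102 104 102 104 103 101 103 100
199 129 131 130 128 129 128 129 128 128 130 127 127 129 130 129 128 129 129 129 131 128 127 128 128 128 129 129 129 128 128 128 129 127 129 128 127 128 129 125 129 128 128 126 126 128 125 126 126 127 127 125 126 128 127 127
202 138 137 137 137 135 136 135 138 135 136 136 137 135 137 135 135 135 136 135 133 133 134 135 134 133 131 134 133 134 133 135 132 133 134 133 132 133 131 131 131 130 132 131 131 131 129 131 130 131 130 130 129 130 129 128
205 140 140 139 139 140 141 140 141 139 140 139 138 141 140 140 138 139 138 138 140 139 138 137 136 139 137 137 137 137 138 135 134 135 136 134 136 135 136 135 135 133 134 132 134 133 135 133 133 131 132 132 132 132 131 132
208 139 1
[... 2206 characters left out ...]
 149 133 127 120 123 123 129 131 40 43 42 40 37 117 138 127 128 127 110
241 97 136 131 127 124 127 142 39 42 45 42 41 44 135 135 133 140 150 153 131 126 131 126 134 126 133 133 142 145 147 131 143 143 143 139 133 141 128 123 114 124 123 124 135 45 44 48 37 40 35 130 131 131 132 108
244 95 136 125 119 126 124 44 36 40 43 44 43 44 134 132 143 140 138 143 131 127 132 126 128 129 136 136 135 137 142 130 134 132 129 134 130 145 134 124 115 124 128 124 140 43 46 46 44 38 35 104 137 140 128 102
247 97 124 119 114 125 129 36 43 38 44 42 43 44 133 129 134 130 136 135 140 127 128 124 126 124 127 137 136 143 133 131 132 126 120 125 124 133 140 120 118 121 125 124 136 42 41 44 45 36 36 35 131 118 119 91
```

Request:
play_rows --rows "0 0 0 -1 0 0 0.45;0 0 0 0 0 0 0.45;0 0 0 0 0 0 0.45;0 0 0 0 0 0 0.45" --squeeze 4

```text
time: 11.83
position: [0.5792, -0.0031, 0.0036]
tool_rot: [-0.563, 0.428, 0.564, 0.428]
ft_force: [-0.7, 1.7, 7.2]
grip_width: 0.0607
```

Request:
play_rows --rows "0 0 0 -0.7 0 0 0.45;0 0 0 0 0 0 0.45;0 0 0 0 0 0 0.45" --squeeze 6

```text
time: 12.08
position: [0.579, -0.003, 0.0042]
tool_rot: [-0.563, 0.428, 0.564, 0.428]
ft_force: [-1.0, 2.9, 7.6]
grip_width: 0.0492
```

```bash
cat > v.py <<'E'
from h import *
import sys
delta([-.010,.0685,.005])
im=imaging.camera('wrist');G=cv2.cvtColor(im,cv2.COLOR_BGR2GRAY)
for r in (214,217,220,223,226,229,232,235,238,244):print(r,*G[r,205:425:4])
E
python3 v.py
```

```text
rotvec err [-0.0007  0.0013 -0.0011] shift mm [ -0.9  -0.6 -81.6] t 12.0833 F [-1.   2.9  7.6] gw 0.049176333611481785
214 96 96 97 97 97 98 95 96 98 96 93 100 97 94 95 94 95 95 95 96 97 94 97 95 95 97 96 97 94 95 95 95 95 96 96 95 95 94 95 97 95 94 96 95 96 96 93 95 94 95 93 96 94 95 96
217 97 98 97 97 97 95 96 95 98 96 95 95 95 95 95 94 105 110 107 98 102 102 102 105 103 107 106 110 105 108 101 103 108 110 105 107 108 116 106 101 97 97 94 95 95 94 93 95 93 96 95 95 97 97 97
220 98 99 97 98 97 96 95 95 97 97 95 98 96 95 94 95 116 110 118 117 108 108 111 114 112 109 116 117 120 119 116 122 117 117 121 115 109 113 113 112 104 93 93 94 98 94 94 95 95 95 93 94 95 97 96
223 98 96 102 104 99 96 104 106 102 102 99 100 96 97 110 104 120 123 115 123 117 112 115 116 119 112 122 125 130 131 128 128 125 125 123 120 123 127 116 111 116 103 100 99 100 100 104 103 102 106 102 100 97 94 93
226 98 117 123 112 108 107 113 114 109 114 110 108 106 118 127 121 127 125 121 125 121 120 118 118 115 114 125 126 135 134 133 141 126 126 128 131 133 133 128 118 113 118 114 111 110 111 108 112 120 118 123 107 1
[... 372 characters left out ...]
 131 120 118 120 73 79 42 36 102 120 127 142 133 132 125 123 120 123 175
235 97 128 132 140 134 138 133 126 138 133 131 125 35 41 45 45 41 131 129 132 126 126 124 120 129 133 131 138 141 126 135 140 145 143 134 140 134 125 121 122 43 45 41 41 36 130 131 150 138 134 134 125 123 124 178
238 41 40 41 135 127 135 135 126 132 133 136 119 43 37 44 41 37 140 140 138 130 127 124 127 130 134 135 141 142 139 140 147 145 142 135 137 142 130 124 124 44 44 46 42 43 132 132 142 143 133 136 128 126 85 38
244 46 44 43 54 125 124 123 126 123 122 125 36 38 43 42 44 43 140 138 137 125 127 124 131 127 131 139 137 142 137 132 134 131 125 129 129 147 138 123 123 43 44 41 41 41 36 132 138 137 127 127 139 131 36 41
```

Request:
play_rows --rows "0 0 0 -1 0 0 0.35;0 0 0 0 0 0 0.35;0 0 0 0 0 0 0.35;0 0 0 1.5 0 0 0.35;0 0 0 0 0 0 0.35" --squeeze 6

```text
time: 12.55
position: [0.5799, -0.0036, 0.004]
tool_rot: [0.563, -0.428, -0.563, -0.428]
ft_force: [-0.6, 0.7, 6.1]
grip_width: 0.0563
```

Request:
play_rows --rows "0 0 0 0 0 -3 0.35;0 0 0 0 0 -5 0.35;0 0 0 0 0 -6 0.35;0 0 0 0 0 -6 0.35;0 0 0 0 0 0 0.35"

```text
time: 12.97
position: [0.5831, -0.0207, 0.0039]
tool_rot: [-0.561, 0.428, 0.565, 0.429]
ft_force: [-1.3, 5.9, 9.7]
grip_width: 0.0572
```

```bash
python3 v.py
```

```text
rotvec err [-0.0028  0.0053 -0.0029] shift mm [ -1.5  -1.6 -63.4] t 12.9667 F [-1.3  5.9  9.7] gw 0.05722098064368358
214 95 94 96 96 98 96 97 99 97 97 97 95 94 89 87 93 95 92 93 95 96 93 94 93 93 92 94 92 94 95 95 95 96 95 94 95 94 92 96 93 93 94 94 95 93 93 94 96 96 96 94 95 94 95 93
217 96 99 99 97 97 98 98 96 96 96 97 96 94 95 96 97 95 95 96 96 96 94 96 93 103 104 98 96 98 99 99 101 100 101 102 104 102 101 101 99 105 104 104 104 107 112 103 97 94 95 94 96 95 94 94
220 96 98 98 99 96 96 95 98 97 94 97 98 96 95 95 94 96 94 96 95 97 95 97 96 118 109 116 116 110 106 110 110 112 109 115 115 117 121 115 119 115 114 119 112 109 109 111 107 107 97 94 92 94 94 94
223 97 95 97 97 98 97 94 96 95 96 96 96 94 95 99 98 97 96 97 96 94 95 101 100 115 122 115 120 117 109 114 114 116 112 116 124 130 131 127 129 127 122 121 117 122 132 115 109 110 99 96 95 98 98 101
226 97 96 96 96 97 96 96 97 97 109 119 107 105 107 110 109 106 110 107 108 103 115 125 117 125 126 119 121 125 116 118 115 115 111 120 122 132 136 131 136 124 122 125 127 129 132 127 120 113 118 115 112 110 110 107
229 98 98 94 97 96 94
[... 309 characters left out ...]
120 122 126 128 127 123 120 131 134 125 80 76 39 39 122 115 117 123 122 122 123 123 125
235 99 96 98 97 98 95 95 94 97 126 33 41 39 44 44 129 135 133 131 125 121 129 140 141 143 130 128 134 127 122 124 121 123 129 128 138 134 139 129 137 139 121 47 44 42 42 57 115 118 119 122 123 129 124 125
238 99 96 94 95 96 93 94 95 95 141 41 38 35 42 41 133 132 134 136 133 118 132 143 141 146 144 139 144 126 128 126 128 128 128 132 137 138 153 136 140 142 107 40 42 44 36 38 117 123 120 123 124 126 128 126
244 100 96 96 96 97 95 97 96 97 35 35 42 42 39 40 133 124 123 120 126 123 133 134 137 133 140 140 142 137 127 128 131 129 133 137 140 144 141 134 135 133 60 44 44 46 37 42 38 121 121 122 128 125 128 132
```

Request:
play_rows --rows "0 0 0 -5 0 0 0.35;0 0 0 -30 0 0 1;0 0 0 -30 0 33 1;0 0 0 0 0 33 1;0 0 0 0 0 33 1;0 -0.1135 0 0 0 0 1;0 -0.1135 0 0 0 0 1;0 0 0 0 0 0 1" --squeeze 10

```text
time: 13.68
position: [0.5604, 0.0688, 0.0656]
tool_rot: [-0.495, 0.376, 0.623, 0.474]
ft_force: [0.2, -1.5, 0.2]
grip_width: 0.0179
```

```bash
cat > d.py <<'E'
from h import *
import sys
delta([-.010,float(sys.argv[1]),float(sys.argv[2])])
im=imaging.camera('wrist');G=cv2.cvtColor(im,cv2.COLOR_BGR2GRAY);w=imaging.camera_info('wrist');p=np.load('p.npy')
for y in(.15,.209):print(y,proj(W(p,np.array([-.0105,y,.028])),w).round(1))
o=readout.get_obs();R=Ro.from_quat(o['tool_rot']).as_matrix();t=np.array(o['position'])-.0325*R[:,0];d=t[:2]-p[:2];c,s=np.cos(p[2]),np.sin(p[2]);print('tip local',c*d[0]+s*d[1],-s*d[0]+c*d[1],t[2])
q=proj(W(p,np.array([-.0105,.2,.028])),w)[0];r=int(q[1])
for k in(-4,0,4):print(r+k,int(q[0])-80,*G[r+k,int(q[0])-80:int(q[0])+100:4])
E
python3 d.py .231 -.0047
```

```text
rotvec err [-0.0012  0.2278  0.0004] shift mm [70.   0.8 -9.2] t 13.6833 F [ 0.2 -1.5  0.2] gw 0.017885502203761665
0.15 [[199.4 214.7]]
0.209 [[283.8 208.7]]
tip local -0.010234396986834968 0.21718131523543202 0.09719876579763281
205 191 122 125 125 121 134 136 137 130 141 125 120 115 116 120 122 129 127 130 152 134 134 128 126 110 99 98 97 96 97 97 96 94 100 94 177 177 177 142 98 100 100 100 102 102 101
209 191 128 136 141 137 141 142 144 137 138 140 125 117 129 128 130 133 133 135 158 133 126 144 133 104 96 96 98 98 96 99 99 96 101 113 95 94 98 100 98 99 100 101 101 101 103
213 191 140 142 148 142 134 138 127 133 131 150 125 119 125 122 128 128 132 126 142 134 130 124 119 110 95 97 99 98 97 97 98 96 99 98 95 98 97 97 100 98 99 102 104 106 106
```

Request:
play_rows --rows "0 0 0 1.5 0.8 6.4 1;0 0 0 19.5 0 -4.5 1;0 0 0 19.5 0 -4.5 1;0 0 0 9.7 0 -2.3 1;0 0 0 5 0 -1.1 1;0 0 0 5 0 -1.1 1;0 0 0 0 0 0 1"

```text
time: 14.32
position: [0.5549, 0.0771, 0.0054]
tool_rot: [-0.495, 0.377, 0.624, 0.473]
ft_force: [0.0, -0.2, 1.1]
grip_width: 0.0007
```

```bash
python3 d.py .231 -.0047
```

```text
rotvec err [-0.0005  0.2282 -0.0032] shift mm [ 9.3 -2.2 -4.9] t 14.3167 F [ 0.  -0.2  1.1] gw 0.0007126480951433525
0.15 [[168.1 253.9]]
0.209 [[281.4 243.5]]
tip local -0.011736278542505307 0.22614245438676042 0.03766313226268959
240 185 135 134 134 138 52 49 43 45 44 46 43 45 46 45 40 43 41 41 45 43 42 44 45 43 43 47 45 45 46 41 40 43 46 77 49 50 48 50 55 55 56 54 58 57 55
244 185 135 136 134 85 45 45 46 46 41 45 43 45 46 43 43 42 43 46 44 41 43 42 45 42 43 39 45 43 48 41 40 48 44 75 48 51 44 44 54 55 52 56 56 53 58
248 185 152 150 125 47 46 46 45 45 46 45 41 43 46 44 44 43 43 45 40 43 43 42 43 42 45 44 44 40 41 39 37 42 46 74 44 48 44 47 54 51 53 54 56 54 51
```

Request:
play_rows --rows "0 0 0 3 -1 -0.7 1;0 0 0 3 -1 -0.7 1;0 0 0 3 0 -0.7 1;0 0 0 1 0 -0.3 1;0 0 0 0 0 0 1"

```text
time: 14.78
position: [0.5572, 0.0773, -0.0045]
tool_rot: [-0.495, 0.377, 0.624, 0.473]
ft_force: [0.0, -0.3, 0.1]
grip_width: 0.0003
```

Request:
play_rows --rows "0 0 0 -1.1 0 -4.9 1;0 0 0 -1.1 0 -4.9 1;0 0 0 -1.1 0 -4.9 1;0 0 0 -1.1 0 -4.9 1;0 0 0 -1.1 0 -4.9 1;0 0 0 -1.1 0 -4.9 1"

```text
time: 15.28
position: [0.5654, 0.048, -0.0044]
tool_rot: [-0.495, 0.377, 0.624, 0.473]
ft_force: [-0.9, 2.5, 0.5]
grip_width: -0.0
```

```bash
python3 d.py .231 -.0047; python3 -c "
from h import *
im=imaging.camera('scene');cv2.imwrite('pics/s9.png',im)
im=imaging.camera('wrist');G=cv2.cvtColor(im,cv2.COLOR_BGR2GRAY)
for r in range(215,245,5):print(r,*G[r,60:330:6])"
```

```text
rotvec err [-0.0009  0.2287 -0.0023] shift mm [ 6.6  0.  27.4] t 15.2833 F [-0.9  2.5  0.5] gw -2.155214886086622e-06
0.15 [[230.6 252.4]]
0.209 [[341.7 241.9]]
tip local -0.009473450957503293 0.19425392543496284 0.02717410247892757
239 245 42 40 40 37 38 39 39 36 38 37 38 40 41 42 36 38 37 41 69 43 43 43 42 48 47 46 47 48 52 50 49 48 51 52 51 52 51 52 54 55 49 50 52 53 52
243 245 40 41 41 35 42 37 37 41 42 39 37 41 40 39 35 38 40 40 67 43 45 38 38 45 50 47 51 49 47 49 51 49 46 52 52 51 52 53 54 51 51 49 52 53 56
247 245 37 38 39 38 37 39 39 39 40 40 42 37 37 38 35 32 35 40 67 41 43 40 39 46 46 48 47 49 47 51 48 47 49 50 49 49 50 51 49 50 49 52 48 53 53
215 103 106 106 109 107 105 110 112 117 123 130 132 135 133 134 135 134 135 136 135 136 135 134 134 136 136 137 137 137 139 136 134 134 136 133 133 135 132 128 129 120 111 104 100 99
220 136 135 134 135 136 136 137 136 138 138 138 136 139 137 141 139 139 140 139 140 139 138 136 136 135 136 134 132 126 119 100 105 96 93 93 92 91 96 95 93 94 96 95 96 96
225 140 141 139 142 142 140 142 139 139 140 139 138 138 136 137 136 136 132 121 111 134 98 92 97 95 94 94 93 95 93 95 94 94 93 97 92 94 95 95 92 93 94 94 98 97
230 141 142 138 141 138 137 131 123 113 106 100 95 98 96 96 95 96 96 94 95 91 95 95 99 106 108 110 107 116 109 90 94 93 92 93 92 96 99 99 100 48 36 96 96 98
235 181 179 181 180 98 97 95 97 96 98 97 97 101 101 101 104 108 113 113 114 115 117 116 121 118 123 121 120 118 109 89 110 109 107 110 112 123 122 114 115 33 37 42 45 47
240 100 94 94 97 96 97 97 96 95 97 116 108 118 120 108 107 116 122 112 126 130 133 128 134 41 40 44 41 37 40 37 38 41 38 38 40 41 40 39 41 37 35 43 43 42
```

Request:
play_rows --rows "0 0 0 -1.1 0 -4.9 1;0 0 0 -1.1 0 -4.9 1;0 0 0 -1.1 0 -4.9 1;0 0 0 -1.1 0 -4.9 1;0 0 0 -1.1 0 -4.9 1;0 0 0 -1.1 0 -4.9 1;0 0 0 -1.1 0 -4.9 1;0 0 0 -1.1 0 -4.9 1"

```text
time: 16.1
position: [0.5763, 0.0093, -0.0047]
tool_rot: [-0.495, 0.377, 0.624, 0.473]
ft_force: [-0.7, 3.9, 2.0]
grip_width: 0.0006
```

Request:
play_rows --rows "0 0 0 -0.7 0 -2.9 1;0 0 0 -0.7 0 -2.9 1;0 0 0 0 0 0 1"

```text
time: 16.35
position: [0.5783, 0.0031, -0.0048]
tool_rot: [-0.495, 0.377, 0.624, 0.473]
ft_force: [-0.2, 1.6, 1.0]
grip_width: 0.0007
```

```bash
python3 d.py .145 -.0047|head -4; python3 -c "
from h import *
im=imaging.camera('wrist');G=cv2.cvtColor(im,cv2.COLOR_BGR2GRAY);w=imaging.camera_info('wrist');p=np.load('p.npy')
b,g,r=[im[...,k].astype(int) for k in range(3)]
m=((r>90)&(g<60)&(b<60));v,u=np.nonzero(m[:,:320]);print('red',len(u),u.min(),u.max(),v.min(),v.max())
print(proj(W(p,np.array([-.02,.009,.035])),w),proj(W(p,np.array([-.02,.014,.04])),w),proj(W(p,np.array([-.0105,.069,.03])),w),proj(W(p,np.array([-.02,.009,.025])),w))
for r in range(224,256,4):print(r,*G[r,20:330:6])"
```

```text
rotvec err [-0.0008  0.2272 -0.0014] shift mm [ -2.5   0.4 -10.8] t 16.35 F [-0.2  1.6  1. ] gw 0.0007492278764853655
0.15 [[317.9 244.4]]
0.209 [[417.5 235.1]]
tip local -0.009470650698320822 0.14879652964493953 0.0268554194178486
red 7 0 1 243 246
[[ -8.28190511 260.77979164]] [[ -2.4532084  265.00523697]] [[153.82036162 261.44415928]] [[  7.83510078 250.80145507]]
224 187 233 230 244 134 135 135 135 135 137 135 135 136 135 135 135 136 137 137 138 138 137 137 137 136 135 134 127 116 105 106 95 93 93 95 93 93 96 93 93 90 94 95 94 94 94 93 96 94 92 95 96
228 134 131 231 234 238 135 135 135 134 135 137 137 135 136 137 136 135 131 128 116 103 104 97 95 94 93 93 92 95 93 93 96 96 99 103 104 98 93 91 92 91 92 93 93 92 92 94 97 95 93 95 96
232 133 133 233 234 234 216 131 133 129 120 139 109 104 96 95 95 96 95 96 97 97 94 93 93 93 93 99 100 104 105 109 115 110 110 106 110 108 92 91 92 95 102 107 109 115 107 110 33 63 62 63 54
236 127 92 18 27 25 26 179 177 178 177 180 98 98 97 96 95 97 95 96 102 100 103 104 111 111 112 111 114 120 118 117 126 125 124 133 117 110 119 115 110 111 112 118 125 124 117 121 36 39 42 41 44
240 33 53 73 35 37 40 32 180 92 90 145 100 97 96 97 97 97 116 110 117 115 107 109 116 113 111 123 128 130 126 112 42 39 36 39 40 38 38 39 39 38 40 42 35 39 41 40 35 41 39 43 44
244 34 33 39 40 39 33 40 94 93 96 95 97 97 96 96 96 96 115 115 117 117 109 115 115 110 118 124 136 133 134 43 41 37 37 41 38 40 40 39 39 40 37 44 35 40 34 44 35 36 40 40 43
248 37 33 33 34 34 34 35 97 92 94 94 98 100 102 101 116 117 125 121 120 126 119 117 120 115 120 120 113 116 49 41 41 39 42 37 40 40 37 40 38 34 40 35 36 37 38 40 34 37 40 41 42
252 35 34 33 33 38 32 34 119 134 112 105 112 109 103 113 130 137 132 122 122 129 124 114 125 119 121 130 129 123 40 38 41 40 41 40 35 34 35 37 37 38 35 35 38 41 39 36 31 37 37 39 40
```

Request:
play_rows --rows "0 0 0 -0.5 0 -2 1;0 0 0 -0.5 0 -2 1;0 0 0 -0.4 0 -1.8 1;0 0 0 -0.2 0 -1 1;0 0 0 0 0 0 1"

```text
time: 16.87
position: [0.5798, -0.003, -0.0048]
tool_rot: [-0.495, 0.377, 0.624, 0.473]
ft_force: [-1.2, 2.2, 2.0]
grip_width: 0.0005
```

Request:
play_rows --rows "0 0 0 -0.2 0 -1 1;0 0 0 -0.2 0 -1 1;0 0 0 0 0 0 1"

```text
time: 17.12
position: [0.5804, -0.0049, -0.0048]
tool_rot: [-0.495, 0.377, 0.624, 0.473]
ft_force: [-1.1, 2.0, 2.2]
grip_width: 0.0004
```

Request:
play_rows --rows "0 0 0 -0.2 0 -1 1;0 0 0 -0.2 0 -1 1;0 0 0 0 0 0 1"

```text
time: 17.37
position: [0.581, -0.0069, -0.0048]
tool_rot: [-0.495, 0.377, 0.624, 0.473]
ft_force: [-1.6, 2.9, 1.4]
grip_width: 0.0004
```

Request:
play_rows --rows "0 0 0 -0.2 0 -1 1;0 0 0 -0.2 0 -1 1;0 0 0 0 0 0 1"

```text
time: 17.62
position: [0.5807, -0.0079, -0.0049]
tool_rot: [-0.494, 0.377, 0.625, 0.473]
ft_force: [-1.1, 5.8, 3.9]
grip_width: 0.0005
```

Request:
play_rows --rows "0 0 0 -0.2 0 -1 1;0 0 0 0 0 0 1"

```text
time: 17.78
position: [0.5805, -0.0081, -0.0049]
tool_rot: [-0.493, 0.377, 0.625, 0.473]
ft_force: [-1.4, 7.6, 3.4]
grip_width: 0.0006
```

Request:
play_rows --rows "0 0 0 -0.2 0 -1 1;0 0 0 0 0 0 1"

```text
time: 17.95
position: [0.5802, -0.0082, -0.0049]
tool_rot: [-0.493, 0.376, 0.626, 0.473]
ft_force: [-1.3, 8.9, 3.9]
grip_width: 0.0003
```

Request:
play_rows --rows "0 0 0 0 0 0 1;0 0 0 0 0 0 1;0 0 0 0.9 0 3.9 1;0 0 0 1.8 0 7.8 1;0 0 0 -19.5 0 4.5 1;0 0 0 -29.2 0 6.8 1;0 0 0 -39 0 9 1;0 0 0 0 0 0 1"

```text
time: 18.62
position: [0.5845, -0.0011, 0.0912]
tool_rot: [-0.501, 0.375, 0.62, 0.474]
ft_force: [1.1, -0.0, 1.2]
grip_width: 0.0009
```

Request:
play_rows --rows "0 0.1135 0 0 0 0 1;0 0.1135 0 0 0 0 1;0 0 0 -20 0 0 1;0 0 0 0 0 0 1"

```text
time: 18.95
position: [0.5811, 0.0017, 0.1077]
tool_rot: [0.566, -0.426, -0.562, -0.427]
ft_force: [1.3, -1.2, 0.6]
grip_width: 0.0004
```

```bash
python3 -c "
from h import *
delta([.054,0,.06])
im=imaging.camera('wrist');cv2.imwrite('pics/w10.png',im);G=cv2.cvtColor(im,cv2.COLOR_BGR2GRAY);w=imaging.camera_info('wrist');p=np.load('p.npy')
b,g,r=[im[...,k].astype(int) for k in range(3)]
m=((r>90)&(g<60)&(b<60)).astype(np.uint8);n,l,s,c=cv2.connectedComponentsWithStats(m);print([x.tolist() for x in s[1:] if x[4]>20])
for L in ([-.0295,-.014,.04],[-.0295,.014,.04],[-.0105,.009,.024],[-.0105,.0685,.024],[-.0105,.128,.024]):print(L,proj(W(p,np.array(L)),w).round(1))
q=proj(W(p,np.array([-.0105,.0685,.024])),w)[0];rr=int(q[1])
for k in(-8,-4,0):print(rr+k,*G[rr+k,int(q[0])-90:int(q[0])+90:4], int(q[0])-90)
"
```

```text
rotvec err [ 0.0031 -0.0029  0.0039] shift mm [  48.4  -60.6 -154.1] t 18.95 F [ 1.3 -1.2  0.6] gw 0.0003967798833917014
[[554, 33, 78, 126, 949], [597, 35, 43, 132, 1206], [615, 130, 8, 14, 22], [108, 259, 21, 6, 62]]
[-0.0295, -0.014, 0.04] [[112.  169.8]]
[-0.0295, 0.014, 0.04] [[146.1 169.8]]
[-0.0105, 0.009, 0.024] [[152.7 187.6]]
[-0.0105, 0.0685, 0.024] [[220.1 187.8]]
[-0.0105, 0.128, 0.024] [[287.5 188. ]]
179 122 124 122 125 117 98 113 114 113 114 115 117 116 115 117 181 174 181 173 174 164 131 134 140 140 134 131 133 138 126 119 114 110 110 109 112 116 116 108 106 99 98 97 97 98 130
183 123 123 126 128 127 94 134 177 178 185 189 187 182 199 211 198 194 206 200 199 131 133 129 127 137 136 131 149 124 122 113 127 126 125 128 142 133 122 122 113 97 97 98 97 96 130
187 122 124 125 125 128 97 175 214 221 208 219 217 201 222 234 223 230 212 209 212 133 142 143 142 149 149 139 149 129 122 116 129 129 131 134 160 136 132 131 117 99 96 97 96 96 130
```

```bash
python3 -c "
import cv2,numpy as np
im=cv2.imread('pics/w10.png')
for r in range(160,262,6):print(r,*['%d/%d/%d'%tuple(im[r,c][::-1]) for c in range(100,160,6)])
"
```

```text
160 166/167/166 143/144/142 159/160/158 182/184/182 165/164/165 146/145/145 184/184/184 182/184/183 174/175/174 150/149/148
166 229/228/228 230/229/228 231/229/228 231/230/229 231/230/228 139/136/134 136/133/131 142/136/136 145/141/140 181/179/177
172 176/177/175 176/177/179 171/173/172 231/67/56 235/68/57 236/72/60 237/74/64 238/75/63 124/69/62 111/107/105
178 179/178/179 181/183/181 180/180/179 239/70/56 240/73/59 241/74/63 242/75/64 242/81/65 185/76/67 119/114/112
184 180/180/180 180/181/180 181/182/181 241/72/57 240/74/60 240/72/57 241/78/66 241/79/64 217/78/68 140/131/123
190 180/182/182 178/180/180 178/180/178 235/65/53 241/77/64 242/80/69 241/78/67 241/79/66 234/81/68 233/225/214
196 182/184/184 181/182/183 180/182/180 182/166/163 208/216/216 220/219/217 223/221/221 213/215/214 242/80/65 123/115/107
202 114/111/109 116/111/109 118/113/110 119/115/110 228/227/225 218/216/215 222/220/219 205/204/201 117/113/108 126/120/117
208 255/253/238 253/252/237 255/255/242 253/253/238 225/224/222 221/220/218 221/221/219 194/192/190 152/146/133 207/206/191
214 239/238/232 252/251/236 252/25
[... 234 characters left out ...]
83/184/184 119/117/114 224/223/221 226/225/224 227/226/224 120/114/112 108/103/101 97/92/87
232 141/133/125 93/90/87 219/218/216 213/213/211 194/193/191 208/207/205 206/205/203 189/188/186 104/101/96 94/90/86
238 202/194/189 119/120/116 234/233/232 234/233/232 235/234/233 236/235/234 235/235/233 156/155/153 125/125/119 105/101/96
244 134/127/115 131/131/128 160/161/159 208/207/206 219/218/217 221/220/219 215/215/214 227/226/225 130/130/126 82/80/76
250 122/118/108 119/112/103 140/133/123 185/181/177 228/228/226 229/227/226 232/232/231 105/104/101 151/143/131 137/132/122
256 125/118/108 133/125/113 134/126/117 148/146/146 233/232/231 226/226/225 199/200/199 107/105/101 151/142/131 150/142/132
```

```bash
python3 -c "
from h import *
for uv in ((430,220.6),(520,275)): print(ray('scene',uv,0).round(3))
for z in(0,.05,.1,.2):print(z,ray('top',(380,98),z).round(3),ray('top',(450,98),z).round(3))
a=cv2.imread('pics/top0.png');G=cv2.cvtColor(a,cv2.COLOR_BGR2GRAY)
for c in(400,430,460,490):print(c,*G[84:112:2,c])
delta([.048,.002,.075])"
```

```text
[ 0.768 -0.08   0.   ]
[ 0.786 -0.31   0.   ]
0 [ 0.763 -0.092  0.   ] [ 0.763 -0.246  0.   ]
0.05 [ 0.745 -0.086  0.05 ] [ 0.744 -0.232  0.05 ]
0.1 [ 0.726 -0.08   0.1  ] [ 0.726 -0.217  0.1  ]
0.2 [ 0.689 -0.067  0.2  ] [ 0.688 -0.188  0.2  ]
400 120 106 136 113 94 106 109 103 91 110 111 118 126 121
430 113 83 66 110 109 83 89 102 112 102 112 114 117 120
460 112 84 73 109 97 112 114 78 100 115 116 114 113 104
490 140 126 79 76 79 77 108 106 105 104 91 86 84 87
rotvec err [ 0.0015 -0.0023  0.0035] shift mm [  32.2  -55.  -151.2] t 19.0 F [ 0.3 -0.6 -0. ] gw 0.0011760212964275268
```

Request:
play_rows --rows "0 0 0 0 0 -37 1;0 0 0 0 0 -38 1;0 0 0 0 0 -38 1;0 0 0 0 0 -38 1;0.09 0 0 0 0 0 1;0.09 0 0 0 0 0 1;0.09 0 0 0 0 0 1;0 0 0 0 0 0 1"

```text
time: 19.67
position: [0.6196, -0.1466, 0.1036]
tool_rot: [-0.499, 0.501, 0.5, 0.5]
ft_force: [0.4, 0.5, 0.3]
grip_width: 0.0002
```

```bash
python3 -c "
from h import *
delta([.048,.002,.048])"
```

```text
rotvec err [-0.2743  0.0006 -0.0022] shift mm [ 55.5 -55.7  16.9] t 19.6667 F [0.4 0.5 0.3] gw 0.00024228153230186072
```

Request:
play_rows --rows "0 0 0 0 -28 8.5 1;0 0 0 0 -28 8.4 1;0 0 0 0 0 0 1;0 0 0 30 0 0 1;0 0 0 25 0 0 1;0 0 0 0 0 0 1"

```text
time: 20.17
position: [0.6709, -0.1267, 0.0438]
tool_rot: [-0.497, 0.501, 0.505, 0.497]
ft_force: [-0.7, 0.5, -0.7]
grip_width: 0.0006
```

```bash
python3 -c "
from h import *
delta([.048,.002,.048])
o=readout.get_obs()
im=imaging.camera('wrist');b,g,r=[im[...,k].astype(int) for k in range(3)]
m=((r>90)&(g<90)&(b<90)&(r>g*1.8)).astype(np.uint8);n,l,s,c=cv2.connectedComponentsWithStats(m);print([x.tolist() for x in s[1:] if x[4]>15])
w=imaging.camera_info('wrist');p=np.load('p.npy')
for L in([.0325,0,.07],[.0575,0,.07],[.045,-.014,.07],[.045,.014,.07],[-.02,0,.04]):print(L,proj(W(p,np.array(L)),w).round(1))
for k in(205,215,225,228,231,234,240,250):print(k,*['%d/%d'%(im[k,c,2],im[k,c,1]) for c in range(285,350,5)])
"
```

```text
rotvec err [-0.2687  0.0056 -0.0119] shift mm [-4.3 -4.3 -3.2] t 20.1667 F [-0.7  0.5 -0.7] gw 0.0006352396754974375
[[253, 108, 54, 51, 1565], [307, 225, 21, 39, 167], [282, 232, 17, 6, 71]]
[0.0325, 0, 0.07] [[298.8 220. ]]
[0.0575, 0, 0.07] [[310.9 259.5]]
[0.045, -0.014, 0.07] [[281.4 246.1]]
[0.045, 0.014, 0.07] [[328.8 233.9]]
[-0.02, 0, 0.04] [[277.2 124.8]]
205 143/142 140/140 141/141 139/138 141/140 137/137 137/136 112/111 69/70 74/73 68/65 102/104 101/103
215 120/119 138/138 142/142 147/148 144/143 144/144 126/126 67/68 107/103 90/86 67/67 64/65 67/65
225 69/69 142/142 145/146 146/146 143/142 145/144 148/150 89/53 118/53 70/67 75/70 72/68 68/65
228 65/66 134/135 143/144 148/148 150/150 127/95 131/34 144/41 141/40 74/72 68/65 68/65 71/68
231 80/74 129/130 135/130 30/32 30/30 133/40 136/40 138/39 139/42 33/35 69/65 69/65 69/64
234 90/61 124/35 138/36 32/34 38/36 40/39 34/36 42/41 40/38 36/34 73/69 70/66 69/66
240 39/42 38/39 42/41 35/32 39/38 40/35 36/40 37/34 40/41 31/31 38/41 42/42 40/40
250 39/40 35/38 35/35 29/29 31/29 39/37 31/35 36/34 37/38 29/30 35/37 37/39 37/37
```

Request:
play_rows --rows "0 0.005 -0.01 0 -7 -5 1;0 0 0 0 0 0 1;0 0 0 4 0 0 1;0 0 0 4 0 0 1;0 0 0 3 0 0 1;0 0 0 3 0 0 1;0 0 0 0 0 0 1"

```text
time: 20.8
position: [0.6837, -0.1328, 0.0363]
tool_rot: [0.505, -0.498, -0.497, -0.501]
ft_force: [2.6, -0.3, 2.6]
grip_width: 0.0003
```

```bash
cat > e.py <<'E'
from h import *
delta([.050,.000,.018])
im=imaging.camera('wrist');b,g,r=[im[...,k].astype(int) for k in range(3)]
m=((r>90)&(g<90)&(b<90)&(r>g*1.8)).astype(np.uint8);n,l,s,c=cv2.connectedComponentsWithStats(m);print([x.tolist() for x in s[1:] if x[4]>15])
w=imaging.camera_info('wrist');p=np.load('p.npy')
for a in(0,.35,.7):
  print(a,[proj(W(p,np.array([.02+x*np.cos(a)-.012*np.sin(a),0,.052-x*np.sin(a)-.012*np.cos(a)])),w).round(0).tolist() for x in(-.0525,-.0275)])
E
python3 e.py
```

```text
rotvec err [-0.27   -0.0067  0.0096] shift mm [18.2  6.2  1.7] t 20.8 F [ 2.6 -0.3  2.6] gw 0.0002630747479892107
[[256, 79, 60, 58, 2077], [291, 210, 56, 44, 971]]
0 [[[278.0, 83.0]], [[291.0, 128.0]]]
0.35 [[[272.0, 79.0]], [[288.0, 124.0]]]
0.7 [[[271.0, 89.0]], [[286.0, 128.0]]]
```

Request:
play_rows --rows "0 0 0 3 1.5 0 1;0 0 0 3 1.5 0 1;0 0 0 3 0 0 1;0 0 0 3 0 0 1;0 0 0 0 0 0 1"

```text
time: 21.27
position: [0.6797, -0.1325, 0.0232]
tool_rot: [0.504, -0.499, -0.498, -0.5]
ft_force: [2.5, 1.1, 2.6]
grip_width: 0.0003
```

```bash
python3 e.py
```

```text
rotvec err [-0.2703 -0.0053  0.0071] shift mm [5.1 2.  1.3] t 21.2667 F [2.5 1.1 2.6] gw 0.00030999132842102466
[[242, 89, 73, 61, 2632], [308, 223, 36, 15, 220], [292, 233, 7, 5, 28]]
0 [[[274.0, 90.0]], [[288.0, 137.0]]]
0.35 [[[268.0, 86.0]], [[285.0, 134.0]]]
0.7 [[[266.0, 98.0]], [[284.0, 139.0]]]
```

Request:
play_rows --rows "0 0 0 2 0 0 1;0 0 0 2 0 0 1;0 0 0 1 0 0 1;0 0 0 0 0 0 1"

```text
time: 21.65
position: [0.6797, -0.1326, 0.0212]
tool_rot: [0.504, -0.499, -0.497, -0.5]
ft_force: [-2.6, 1.6, 14.2]
grip_width: 0.0004
```

Request:
play_rows --rows "0 0 0 1 0 0 1;0 0 0 1 0 0 1;0 0 0 0 0 0 1"

```text
time: 21.9
position: [0.6797, -0.1326, 0.021]
tool_rot: [0.504, -0.499, -0.497, -0.5]
ft_force: [-3.7, 2.3, 22.2]
grip_width: 0.001
```

```bash
python3 e.py
```

```text
rotvec err [-0.2698 -0.006   0.0073] shift mm [2.9 2.  1.4] t 21.9 F [-3.7  2.3 22.2] gw 0.001013129382489085
[[241, 92, 74, 60, 2676], [308, 223, 36, 15, 214], [292, 233, 7, 5, 25]]
0 [[[274.0, 89.0]], [[288.0, 137.0]]]
0.35 [[[268.0, 85.0]], [[285.0, 134.0]]]
0.7 [[[265.0, 96.0]], [[283.0, 138.0]]]
```

Request:
play_rows --rows "0 0 0 -4 0 0 1;0 0 0 -5 0 0 1;0 0 0 -20 0 0 1;0 0 0 -40 0 0 1;0 0 0 -40 0 0 1;0 0 0 -40 40 0 1;0 0 0 0 40 0 1;0 0 0 0 40 0 1"

```text
time: 22.62
position: [0.5685, -0.1328, 0.1556]
tool_rot: [0.505, -0.498, -0.497, -0.5]
ft_force: [-0.0, 0.3, -0.6]
grip_width: 0.0006
```

Request:
play_rows --rows "0 0 0 0 40 20 1;0 0 0 0 20 30 1;0 0 0 0 0 0 1"

```text
time: 22.87
position: [0.5019, -0.0783, 0.1518]
tool_rot: [-0.499, 0.5, 0.503, 0.498]
ft_force: [-0.7, -0.2, -0.7]
grip_width: 0.0004
```

```bash
python3 -c "
from h import *
i=imaging.camera_info('wrist');im=imaging.camera('wrist');cv2.imwrite('pics/w12.png',im);p=np.load('p.npy')
def blobs(im,blue=False):
  b,g,r=[im[...,k].astype(int) for k in range(3)]
  m=((b>120)&(g<120)&(r<90)) if blue else ((r>120)&(g<95)&(b<95))
  n,l,s,c=cv2.connectedComponentsWithStats(m.astype(np.uint8));return [(s[k].tolist(),c[k].round(1).tolist()) for k in range(1,n) if s[k][4]>40]
print('wrist red',blobs(im))
lev=lambda a,y,r:np.array([.02+r[0]*np.cos(a)+r[1]*np.sin(a),y,.052-r[0]*np.sin(a)+r[1]*np.cos(a)])
t=imaging.camera('top');ti=imaging.camera_info('top');cv2.imwrite('pics/top9.png',t)
print('top red',[x for x in blobs(t) if x[0][0]<430 and x[0][0]>380 and x[0][1]<180]);print('blue',[x for x in blobs(t,1) if 240<x[0][0]<290 and 150<x[0][1]<210])
for a in(0,.7):
  for nm,r in dict(front=(-.04,-.012),tail=(.025,.018)).items():print(a,nm,'wrist',proj(W(p,lev(a,0,r)),i).round(1),'top',proj(W(p,lev(a,0,r)),ti).round(1))
G=cv2.cvtColor(t,cv2.COLOR_BGR2GRAY)
for y in(.0,.02,.0685,.128,.15):print(y,proj(W(p,np.array([-.0105,y,.03])),ti).round(1))
q0=proj(W(p,np.array([-.0105,.0,.03])),ti)[0];q1=proj(W(p,np.array([-.0105,.16,.03])),ti)[0]
print([int(G[int(round(v[1])),int(round(v[0]))]) for v in (q0+(q1-q0)*k/32 for k in range(33))])
o=readout.get_obs();print(o['time'],o['position'],o['ft_force'])
"
```

```text
wrist red [([580, 61, 40, 112, 1139], [598.2, 115.3]), ([619, 61, 18, 110, 1196], [627.9, 114.2]), ([210, 156, 11, 11, 70], [215.1, 161.0]), ([221, 162, 19, 11, 54], [228.7, 164.9])]
top red []
blue [([265, 193, 14, 9, 67], [271.4, 197.4])]
0 front wrist [[247.3 284.6]] top [[411.2 161.7]]
0 tail wrist [[261.7 354.8]] top [[404.7 128.3]]
0.7 front wrist [[241.8 301.4]] top [[413.7 157.9]]
0.7 tail wrist [[266.4 345.4]] top [[402.2 128.6]]
0.0 [[409.  158.4]]
0.02 [[399.8 160.9]]
0.0685 [[377.6 166.9]]
0.128 [[350.3 174.2]]
0.15 [[340.2 176.9]]
[160, 156, 149, 145, 140, 135, 121, 94, 109, 121, 121, 120, 119, 120, 120, 119, 105, 78, 82, 69, 222, 252, 253, 253, 253, 224, 105, 103, 103, 107, 145, 101, 98]
22.9667 [ 0.50948062 -0.08276191  0.15300486] [ 0.9610295  -0.23135136 -0.18010291]
```

Request:
play_rows --rows "0 0 0 -20 20 35 1;0 0 0 0 20 35 1;0 0 0 0 20 35 1;0 0 0 0 10 38 1;0 0 0 0 0 40 1;0 0 0 0 0 40 1;0 0 0 0 0 0 1;0 0 0 0 0 0 1"

```text
time: 23.63
position: [0.4434, 0.1381, 0.1703]
tool_rot: [0.505, -0.497, -0.499, -0.499]
ft_force: [0.1, -0.4, -0.6]
grip_width: 0.0005
```

```bash
cat > f.py <<'E'
from h import *
p=np.load('p.npy')
def blobs(im,c):
  b,g,r=[im[...,k].astype(int) for k in range(3)]
  m=((b>120)&(g<120)&(r<90)) if c else ((r>120)&(g<80)&(b<80))
  n,l,s,c=cv2.connectedComponentsWithStats(m.astype(np.uint8));return [(s[k].tolist(),c[k].round(1).tolist()) for k in range(1,n) if s[k][4]>15]
for nm,f in(('top','top0'),('scene','scene0')):
  im=imaging.camera(nm);i0=cv2.imread(f'pics/{f}.png')
  R=(385,115,430,180) if nm=='top' else (395,225,440,260);B=(245,150,290,210) if nm=='top' else (285,175,325,210)
  for w,(x0,y0,x1,y1),c in(('red',R,0),('blue',B,1)):
    print(nm,w,'before',blobs(i0[y0:y1,x0:x1],c),'now',blobs(im[y0:y1,x0:x1],c))
ti=imaging.camera_info('top');t=imaging.camera('top');G=cv2.cvtColor(t,cv2.COLOR_BGR2GRAY)
for y in(.0,.0685,.128):print(y,proj(W(p,np.array([-.0105,y,.03])),ti).round(1))
q0=proj(W(p,np.array([-.0105,.0,.03])),ti)[0];q1=proj(W(p,np.array([-.0105,.16,.03])),ti)[0]
print([int(G[int(round(v[1])),int(round(v[0]))]) for v in (q0+(q1-q0)*k/32 for k in range(33))])
o=readout.get_obs();print(o['time'],o['position'],o['ft_force'])
E
python3 f.py
```

```text
top red before [([10, 7, 15, 12, 120], [17.0, 12.2]), ([20, 39, 16, 11, 99], [27.7, 43.9])] now [([10, 8, 15, 12, 113], [16.8, 12.8]), ([20, 38, 16, 11, 89], [27.9, 43.2])]
top blue before [([11, 9, 15, 13, 132], [18.0, 14.7]), ([19, 41, 15, 12, 94], [25.9, 47.6])] now [([11, 9, 15, 13, 113], [17.8, 14.8]), ([18, 42, 16, 12, 82], [25.6, 47.7])]
scene red before [([23, 4, 13, 7, 49], [29.5, 7.0]), ([10, 19, 14, 7, 21], [16.3, 22.2])] now [([23, 5, 13, 7, 38], [29.4, 7.8])]
scene blue before [] now []
0.0 [[409.  158.4]]
0.0685 [[377.6 166.9]]
0.128 [[350.3 174.2]]
[78, 86, 136, 219, 247, 245, 245, 246, 251, 252, 245, 248, 249, 252, 253, 251, 249, 251, 248, 236, 246, 250, 251, 252, 251, 243, 187, 194, 192, 193, 194, 193, 193]
23.7833 [0.44332533 0.13538844 0.17029441] [ 0.3053243   0.66686003 -0.34484655]
```

```bash
python3 -c "
from rig import robot
print(robot.hand_in())"
```

```text
the job is handed in; nothing more can be done
None
```

The job is done and handed in at about 23.8 s; the hand-in gave no verdict. I flipped the red stop down and pushed the shaft along its channel until it bore on the stop. I then backed off and flipped the red stop up again.

**Checks before hand-in**
- **Red stop down:** about 10 N held at its end stop, and the wrist picture afterwards still showed the pad in the down position.
- **Gauging:** the push force rose from about 2 N to 9 N when the shaft reached the stop.
- **Red stop up again:** the tail pad reached its end stop at 22 N. In the top view both red pads are back within 1 pixel of where they started.
- **Blue stop:** its pads had not moved in the top view.
- **Shaft position:** its far end lies at y ≈ 0.128 m from the red stop, which puts its middle at about 0.068 m (allowed 0.0585 to 0.0785).
- **Robot:** clear of everything, with force near 0.

**What failed or disagreed**
- **Finger length:** the shut fingertips touched about 32 mm short of the stated TCP, so I worked from contact force.
- **Bed position:** my fitted pose was 3–4 mm off across the bed, and I corrected for it from the wrist pictures.
- **First slide attempt:** straddling the shaft's thick middle did not work. The fingers rode over it and the shaft stayed put, so I pushed its end with a tilted finger instead.
- **Scene camera:** in the last scene picture the red detector found only the tail pad. The front pad's return rests on the top view.

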